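# Return the bench tools to their silhouette tiles

## Task

The woodwork lesson is over: put the hand plane, the try square, the cork sanding block and the wax tin each back on the plywood tile that shows its own silhouette, lying flat and right way up, neatly over the painted shape and pointing the same way as it. Leave the glue bottle and the pencil cup standing where they are.

Things in the scene. Friction and masses are not known exactly. Their poses are not given: they have to be found in the camera images.
- plane: Small brown wooden hand plane, sole down, a wedge and steel iron standing about 25 mm above its back. Body 46 mm wide (own x), 140 long (own y), 38 high; parallel sides from y = -70 to +47 mm, then a pointed nose, tip at y = +70. Origin: centre of the underside; z up. About 0.32 kg. Plain grasp: across the 46 mm width, near the origin.
- plane_nose (a point): Tip of the plane's pointed nose, at its underside: 70 mm along the plane's own +y from its origin.
- square: L-shaped try square lying flat. Dark wood stock with brass facing: own x -40 to -20, y -50 to +50, 18 mm high. At its +y end a steel blade, 3 mm thick, low on the surface, runs along own +x to x = +55, over y = +22 to +50 mm. Origin: at the underside, 30 mm along own +x from the stock's middle; z up. 0.16 kg. Grasp across the 20 mm stock near x = -30, y = -5 mm.
- square_blade_tip (a point): Middle of the free end of the square's steel blade, at its underside: own x = +55, y = +36 mm from the square's origin.
- block: Cork sanding block with a thin red-brown abrasive face down: 56 mm (own x) x 100 mm (own y) x 36 mm high, plain rectangle. Origin: centre of the underside; z up. About 0.12 kg. Plain grasp: across the 56 mm width at the middle.
- tin: Round closed wax tin, bare metal with a green lid and a pale paper disc on top: 62 mm diameter, 34 mm high, standing lid up. Origin: centre of the underside; z up. About 0.14 kg. Plain grasp: across the diameter.
- plane_tile: Fixed pale plywood tile, 120 (own x) x 160 (own y) x 4 mm, flat on the bench; dark blue silhouette 2 to 3 mm larger all round than the tool. Origin: centre of its underside. Silhouette: long, with a pointed nose towards own +y (the hand plane's). Tool home: its origin straight above this origin, 4 mm up, and the axes agree: nose to +y.
- square_tile: Fixed pale plywood tile, 120 (own x) x 160 (own y) x 4 mm, flat on the bench; dark blue silhouette 2 to 3 mm larger all round than the tool. Origin: centre of its underside. Silhouette: the L of the try square, long leg of the stock along own y at x = -30 mm, blade towards own +x at the +y end. Tool home: its origin straight above this origin, 4 mm up, and the axes agree.
- block_tile: Fixed pale plywood tile, 120 (own x) x 160 (own y) x 4 mm, flat on the bench; dark blue silhouette 2 to 3 mm larger all round than the tool. Origin: centre of its underside. Silhouette: plain rectangle 62 x 106 mm, long side along own y (the sanding block's). Tool home: its origin straight above this origin, 4 mm up, and the y axes are parallel, either way round.
- tin_tile: Fixed pale plywood tile, 120 (own x) x 160 (own y) x 4 mm, flat on the bench; dark blue silhouette 2 to 3 mm larger all round than the tool. Origin: centre of its underside. Silhouette: round disc of 68 mm diameter (the wax tin's). Tool home: its origin straight above this origin, 4 mm up; any rotation.
- glue: Bystander: loose white glue bottle with a blue cap, 56 mm diameter, 135 mm tall, standing beyond the work. Origin: centre of the underside.
- pencils: Bystander: loose blue ceramic cup of pencils, 72 mm diameter, 85 mm tall, pencils to 130 mm, standing beyond the work. Origin: centre of the underside.
Mind the look-alikes: they are no part of the job. Leave any yellow look-alike of the plane alone.

How it is judged:
By the outcome, as a careful person would: the job done as asked, in the order asked, and still so for the second after the job is handed in, with the robot touching nothing.
It also fails if it takes over 112 s, if anything falls off the work surface, if the arm or the gripper's body presses on something with over 40 N, if the wrist force passes 120 N, or if a joint passes its speed limit or range.

## Robot

A 6-joint arm with a two-finger parallel gripper is mounted at the origin on the work surface. World frame = base frame: x ahead of the robot, y to its left, z up, the work surface at z = 0. Lengths are in mm, angles in rad, forces in N, time in s.
With the tool pointing down it reaches from about 400 to 925 mm from the base axis. Payload 12.5 kg.
Tool frame: the origin (TCP) lies where the fingers leave the gripper's body, on its centre line; the fingertips stand 78 mm ahead of it and the grasp point (between the pads) lies 59 mm ahead of it; z points along the fingers, y is the direction in which the jaws open and shut (so a half turn about z gives the same grasp; the last joint's range is limited). The gripper opens to 95 mm and grips with 3 to 60 N. Pads are 20 mm wide; open, the fingers measure 119 mm over their backs; the gripper's body (75 mm by 180 mm) begins 59 mm behind the grasp point.
Start: joints at [-1.289, 0.491, 1.559, -0, 1.092, -0.106], TCP at [236.367, -578.592, 292.261] pointing down, gripper open.
Joint ranges: [-3.1, 3.1], [-0.84, 2.19], [0.05, 2.79], [-1.13, 4.28], [0.06, 2.93], [-2.69, 2.69]. Speed limits (rad/s): [2.22, 2.22, 2.79, 3.14, 3.14, 3.14].

## Interface

Orientations are given as [roll, pitch, yaw] about the fixed x, y, z axes, in that order (R = Rz(yaw) Ry(pitch) Rx(roll)).
In Python, from cell import env, viewer, ticket, search_frame gives the robot as it stands.
- The arm moves only by the shell command python3 -m inch 'ROWS'. ROWS is a JSON object of lists of equal length, an entry for each row: "hand": the opening, from 0 (shut) to 1 (fully open); "delta_pos": the shift along the tool's x, y, z in cm, a list of three; "turn": the turn about the tool's z in rad. A call has 1 to 20 rows; each row shifts and turns the commanded pose from where the row before left it, along the tool's axes as they then stand; what a row does not reach is not made up. A row lasts 1/10 s, in which the tool goes at most 50 mm and 8.59 degrees, less where a joint would pass 70% of its speed; a pose out of reach is approached as far as the arm can. A call is refused whole if a number of a shift passes 5 or a number of a turn 0.15, either way. A call with a gripper value outside its range is refused whole. The fingers move at their own pace and stop on an object; the grip force is fixed at half the most. Time passes only in rows, so rows that do not move let the fingers close. It gives the time, the measured TCP pose, the force and the opening at its end, in the units of the state.
- env.state(): the state, without advancing time (a new reading comes with each control period).
- viewer.read_camera(name): name is "scene" or "side" or "wrist"; returns (picture, depth): 400x640x3 uint8, blue, green, red; 400x640 float32, mm along the optical axis (not along the pixel's ray), 0 where there is no reading.
- viewer.get_calibration(name): a dict with "fx", "fy", "cx", "cy" (pixels), "T" (4x4, takes a point from camera to world coordinates). Camera axes: x right, y down, z forward; pixel columns grow to the right and rows downward; lengths in mm; the calibration is good to about 2 mm. A picture is of the moment at which its call begins: read the wrist's pose just before it. get_calibration takes no time and is no camera call; for the wrist camera it gives the pose at the moment of the call.
- ticket.job_done(): hands the job in, once; it reports no verdict.
Trained networks look in the newest picture that a camera, given by its name, has taken for a name from the list of things; names that differ only in an ending like _2 or _b are one class to them, and where a whole thing is asked for, a point or a joint stands for the part that bears it (a point fixed in the world has none). Each returns a list of dicts, best first, with "p" (0 to 1); they miss things now and then, are a little off and sometimes report something else, mostly with a low value. They report only what shows in the picture. A call takes as long as a camera call. They do not tell look-alikes from the thing itself.
- search_frame(camera, label): "centre" ([column, row] in pixels, amid what is visible of it).
The state is a dict: "t": time; "joints": joint angles; "qvel": joint speeds; "tau": joint torques, N m; "eef_pos": TCP position; "tcp_rot": TCP orientation; "ft_force": force on the tool from outside, world axes, zero at the start; "moment": the same for the moment, N m; "opening": opening from 0.0 (shut) to 1.0 (fully open).
Only numpy, scipy, OpenCV 4.12 (cv2) and the standard library are available. Lean on these libraries where they do the work, as an engineer would, in place of code of your own. Each camera call takes 0.05 s, during which the arm holds its last target.

## Working session

There is one attempt and no reset: what is moved stays moved. The work goes in short steps, Python scripts to look and compute and a shell command to move; the robot and the scene stay as the last step left them, time stands still between calls to the robot, and variables do not carry over. Pictures are saved under pics/ and viewed, and the job is handed in when it is done.

```bash
ls; mkdir -p pics; python3 - <<'E'
from cell import env, viewer
import cv2
print(env.state())
for c in ("scene","side","wrist"):
    im,d=viewer.read_camera(c); cv2.imwrite(f"pics/{c}0.png",im)
    k=viewer.get_calibration(c); print(c,k)
E
```

```text
pics
{'t': 0.0, 'joints': array([-1.28859551e+00,  4.91555519e-01,  1.55945040e+00,  8.69016109e-06,
        1.09171769e+00, -1.05571648e-01]), 'qvel': array([-0.00106154,  0.00037829, -0.00135296,  0.00117004, -0.00073319,
        0.00130845]), 'tau': array([-1.96859124e-03, -6.12659740e+01, -2.58184272e+01,  6.91789761e-02,
        4.82332672e-02, -9.20721982e-05]), 'eef_pos': array([ 236.32299171, -578.42376275,  291.66388996]), 'tcp_rot': array([-3.14046881e+00, -1.26839418e-04,  3.87768384e-01]), 'ft_force': array([-0.32132719,  0.02487464, -0.50537293]), 'moment': array([ 0.01168353, -0.02131611,  0.0180645 ]), 'opening': 0.9979054361463613}
scene {'fx': 427.97756085074997, 'fy': 427.97756085074997, 'cx': 317.4895255017958, 'cy': 203.34426010978945, 'T': array([[-3.04517548e-01,  5.24396582e-01, -7.95158656e-01,
         1.45309626e+03],
       [ 9.52393916e-01,  1.80478131e-01, -2.45710141e-01,
         3.08960835e+02],
       [ 1.46591903e-02, -8.32127315e-01, -5.54390872e-01,
         6.29404380e+02],
       [ 0.00000000e+00,  0.00000000e+00,  0.00000000e+00,
         1.0000
[... 225 characters left out ...]
872109e-01,  6.77372900e-01, -5.69323399e-01,
         6.68507968e+02],
       [-2.90196775e-03, -6.44576989e-01, -7.64533900e-01,
         8.77500159e+02],
       [ 0.00000000e+00,  0.00000000e+00,  0.00000000e+00,
         1.00000000e+00]])}
wrist {'fx': 277.07561812913696, 'fy': 277.07561812913696, 'cx': 317.7995357727822, 'cy': 198.14660023756005, 'T': array([[ 3.79100000e-01, -8.95516553e-01, -2.33095031e-01,
         3.00933566e+02],
       [-9.25353725e-01, -3.67396464e-01, -9.34896904e-02,
        -5.52753402e+02],
       [-1.91672486e-03,  2.51137297e-01, -9.67949577e-01,
         3.83799235e+02],
       [ 0.00000000e+00,  0.00000000e+00,  0.00000000e+00,
         1.00000000e+00]])}
```

View pics/scene0.png

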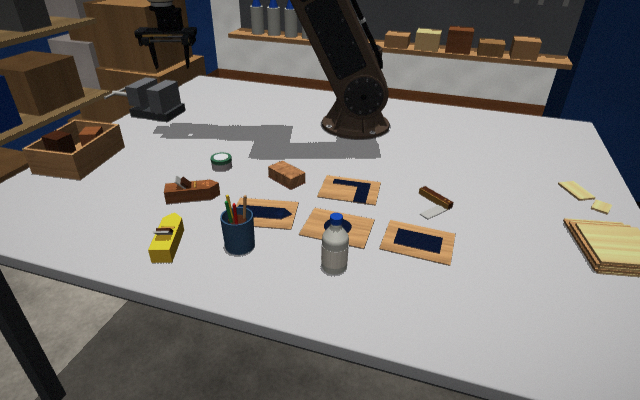

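View pics/side0.png

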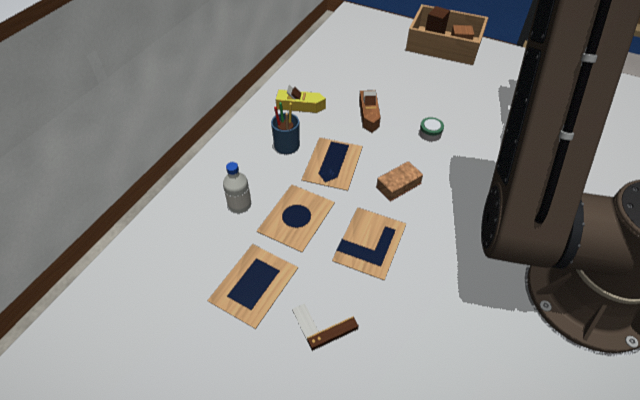

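View pics/wrist0.png

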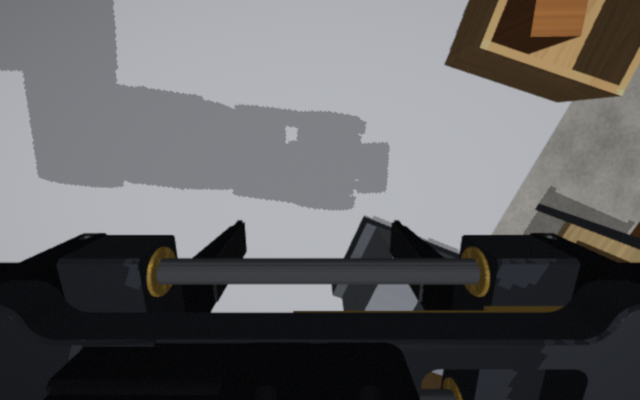

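The side view shows all four tiles empty. The brown plane is at (370,110), the yellow look-alike at (300,100), the tin at (432,127), the block at (400,180) and the square at (325,328). The glue is at (237,188) and the cup at (286,133). Next I'll build a metric top-down map.

```bash
cat > h.py <<'E'
from cell import env, viewer, search_frame
import numpy as np, cv2
def cloud(cam):
    im,d=viewer.read_camera(cam); k=viewer.get_calibration(cam)
    v,u=np.mgrid[0:400,0:640]
    P=np.stack([(u-k["cx"])/k["fx"]*d,(v-k["cy"])/k["fy"]*d,d],-1)
    W=P@k["T"][:3,:3].T+k["T"][:3,3]
    W[d<=0]=np.nan
    return im,d,W,k
def proj(k,p):
    T=np.linalg.inv(k["T"]); q=np.asarray(p)@T[:3,:3].T+T[:3,3]
    return np.stack([q[...,0]/q[...,2]*k["fx"]+k["cx"],q[...,1]/q[...,2]*k["fy"]+k["cy"]],-1)
# map: rows = x from X1 down to X0; cols = y from Y1 (left) down to Y0 ; 1 mm/px
X0,X1,Y0,Y1=330,930,-500,300
def ortho(im,k,z):
    xs=np.arange(X1,X0,-1.); ys=np.arange(Y1,Y0,-1.)
    gx,gy=np.meshgrid(xs,ys,indexing='ij')
    m=proj(k,np.stack([gx,gy,np.full_like(gx,z)],-1)).astype(np.float32)
    return cv2.remap(im,m[...,0],m[...,1],cv2.INTER_LINEAR)
E
python3 - <<'E'
from h import *
for c in ("side","scene"):
    im,d,W,k=cloud(c); np.savez(f"{c}0.npz",im=im,W=W)
    o=ortho(im,k,4); cv2.imwrite(f"pics/o_{c}0.png",o)
    z=W[...,2]; b=(np.abs(z)<8)&(W[...,0]>400)&(W[...,0]<900)&(abs(W[...,1])<400); print(c,np.nanmedian(z[b]))
    for n in ["plane","plane_nose","square","square_blade_tip","block","tin","plane_tile","square_tile","block_tile","tin_tile","glue","pencils"]:
        r=search_frame(c,n)[:3]
        print(c,n,[(round(q["p"],2),[int(t) for t in q["centre"]],W[int(q["centre"][1]),int(q["centre"][0])].round().tolist()) for q in r])
E
```

```text
side 2.1208419595023997
side plane [(0.95, [368, 110], [622.0, -280.0, 37.0]), (0.86, [300, 102], [805.0, -224.0, 36.0])]
side plane_nose [(0.9, [301, 98], [808.0, -237.0, 40.0]), (0.76, [370, 112], [614.0, -276.0, 36.0])]
side square [(0.67, [320, 330], [454.0, 327.0, 1.0]), (0.29, [371, 243], [447.0, 96.0, 4.0])]
side square_blade_tip [(0.98, [320, 326], [458.0, 320.0, 1.0]), (0.44, [299, 218], [622.0, 111.0, 6.0])]
side block [(0.59, [399, 179], [nan, nan, nan])]
side tin [(0.97, [429, 130], [448.0, -284.0, 33.0])]
side plane_tile [(0.66, [330, 163], [637.0, -79.0, 6.0])]
side square_tile [(0.95, [369, 242], [452.0, 95.0, 4.0])]
side block_tile [(0.75, [256, 284], [618.0, 302.0, 6.0]), (0.52, [369, 110], [620.0, -282.0, 36.0])]
side tin_tile [(0.76, [297, 217], [627.0, 111.0, 6.0]), (0.22, [395, 180], [462.0, -75.0, 36.0])]
side glue [(0.55, [233, 187], [759.0, 159.0, 92.0])]
side pencils [(0.93, [285, 134], [755.0, -61.0, 71.0]), (0.3, [371, 107], [618.0, -290.0, 41.0])]
scene -1.513254110784942
scene plane [(0.91, [189, 186], [639.0, -296.0, 40.0]), (0.78, [164, 238], [844.0, -233.0, 36.0])]
scene plane_nose [(0.7, [167, 238], [842.0, -227.0, 36.0]), (0.55, [192, 189], [643.0, -285.0, 35.0])]
scene square [(0.91, [432, 200], [437.0, 318.0, 2.0])]
scene square_blade_tip [(0.64, [436, 200], [445.0, 328.0, 9.0])]
scene block [(0.82, [288, 175], [488.0, -77.0, 33.0]), (0.51, [190, 190], [644.0, -291.0, 32.0]), (0.48, [352, 190], [459.0, 101.0, 3.0])]
scene tin [(0.68, [223, 160], [468.0, -289.0, 33.0])]
scene plane_tile [(0.64, [269, 213], [637.0, -72.0, 3.0])]
scene square_tile [(0.79, [352, 187], [440.0, 97.0, 1.0])]
scene block_tile [(0.65, [419, 242], [633.0, 305.0, 3.0])]
scene tin_tile [(0.8, [345, 227], [632.0, 126.0, 3.0]), (0.64, [350, 189], [453.0, 94.0, 1.0])]
scene glue [(0.92, [334, 248], [798.0, 143.0, 72.0])]
scene pencils [(0.75, [237, 226], [802.0, -72.0, 78.0])]
```

```bash
sed -i 's/^X0,X1.*/X0,X1,Y0,Y1=370,890,-370,430/' h.py; python3 - <<'E'
from h import *
for c in ("side","scene"):
    im=np.load(f"{c}0.npz")["im"]; k=viewer.get_calibration(c)
    for z in (4,36):
        cv2.imwrite(f"pics/o_{c}_{z}.png",ortho(im,k,z))
E
```

```text
(no output)
```

View pics/o_side_4.png

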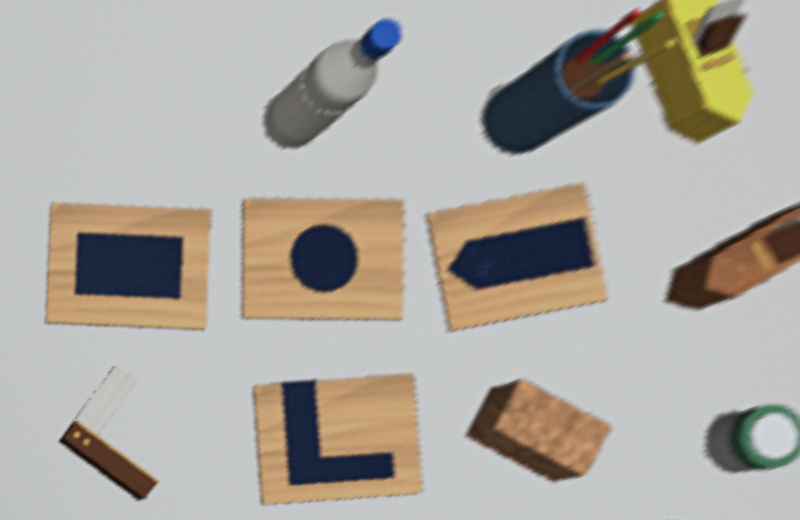

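View pics/o_scene_36.png

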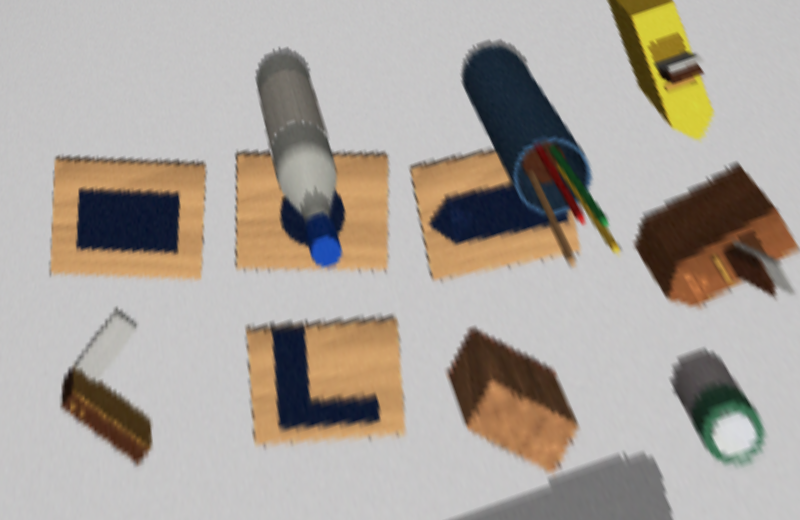

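```bash
cat >> h.py <<'E'
def rect(mask_or_pts):
    (cx,cy),(w,h),a=cv2.minAreaRect(np.asarray(mask_or_pts,np.float32))
    return (round(cx,1),round(cy,1)),(round(w,1),round(h,1)),round(a,1)
def pix2w(p): # ortho px -> world
    return np.array([X1-p[...,1],Y1-p[...,0]]).T
def darks(o,thr=70):
    b,g,r=[o[...,i].astype(int) for i in range(3)]
    m=((r<60)&(b>g)&(b>r+10)&(g<70)).astype(np.uint8)
    return cv2.morphologyEx(m,cv2.MORPH_OPEN,np.ones((3,3)))
E
python3 - <<'E'
from h import *
for c in ("side","scene"):
    D=np.load(f"{c}0.npz"); im=D["im"];W=D["W"]; k=viewer.get_calibration(c)
    o=ortho(im,k,4)
    m=darks(o); n,l,s,ce=cv2.connectedComponentsWithStats(m)
    for i in range(1,n):
        if s[i,4]>800:
            ys,xs=np.nonzero(l==i); p=pix2w(np.stack([xs,ys],-1).astype(float))
            print(c,"dark",s[i,4],p.mean(0).round(1),rect(p))
    b,g,r=[o[...,i].astype(int) for i in range(3)]
    m=((r>b+40)&(r>140)).astype(np.uint8)|m
    m=cv2.morphologyEx(m,cv2.MORPH_CLOSE,np.ones((7,7)));m=cv2.morphologyEx(m,cv2.MORPH_OPEN,np.ones((7,7)))
    n,l,s,ce=cv2.connectedComponentsWithStats(m)
    for i in range(1,n):
        if s[i,4]>8000:
            ys,xs=np.nonzero(l==i); p=pix2w(np.stack([xs,ys],-1).astype(float))
            print(c,"tile",s[i,4],rect(p))
    for nm,ctr,R,z0,z1 in [("block",(470,-75),75,29,45),("tin",(458,-287),45,27,45),("plane",(630,-288),85,31,46),("planeiron",(630,-288),85,48,90),("stock",(440,320),80,12,30)]:
        q=W.reshape(-1,3); s=(np.hypot(q[:,0]-ctr[0],q[:,1]-ctr[1])<R)&(q[:,2]>z0)&(q[:,2]<z1)
        q=q[s]; print(c,nm,len(q),np.median(q[:,2]).round(1),q.mean(0).round(1),rect(q[:,:2]))
E
```

```text
side dark 5736 [ 780.3 -102.1] ((780.5, -105.3), (72.2, 105.2), 34.4)
side dark 5891 [635.4 -93.6] ((634.3, -88.8), (46.9, 138.3), 11.1)
side dark 3157 [632.1 106.4] ((632.0, 106.0), (62.0, 62.0), 90.0)
side dark 5989 [624.8 301.6] ((624.8, 301.6), (102.8, 58.5), 87.6)
side dark 4628 [445.2 109.5] ((460.3, 92.4), (101.0, 101.9), 4.0)
side tile 19051 ((633.8, -86.7), (120.0, 160.9), 11.2)
side tile 19072 ((631.5, 107.5), (159.0, 119.0), 90.0)
side tile 19016 ((624.3, 302.2), (159.6, 119.5), 87.6)
side tile 19050 ((451.2, 92.7), (119.7, 160.4), 4.0)
side block 780 37.2 [456.2 -89.8  37. ] ((456.2, -93.8), (103.0, 56.9), 62.6)
side tin 303 35.6 [ 448.4 -300.6   35.3] ((450.0, -302.2), (53.3, 62.9), 69.0)
side plane 398 39.7 [ 618.8 -283.    39.5] ((623.8, -296.9), (46.5, 141.8), 29.6)
side planeiron 122 56.8 [ 636.4 -318.9   56.5] ((636.0, -319.3), (32.6, 32.4), 33.1)
side stock 652 19.1 [428.6 326.   18.9] ((428.5, 324.8), (100.1, 24.6), 54.4)
scene dark 8471 [ 745.8 -105.9] ((730.2, -113.8), (177.1, 76.3), 29.7)
scene dark 4781 [636.4 -81. ] ((632.1, -77.0), (67.1, 112.3), 25.9)
scene dark 5894 [626.7 302. ] ((626.8, 301.7), (104.2, 57.9), 88.1)
scene dark 1984 [623.9 106.4] ((622.8, 106.0), (57.0, 64.2), 6.6)
scene dark 4525 [451.  112.8] ((464.6, 93.5), (101.3, 104.0), 4.2)
scene tile 23256 ((693.9, -86.0), (230.7, 182.7), 11.0)
scene tile 14791 ((636.0, 108.0), (160.0, 120.0), 90.0)
scene tile 19155 ((628.5, 302.0), (159.6, 120.9), 87.5)
scene tile 19117 ((456.4, 93.1), (121.9, 160.2), 4.2)
scene block 367 33.5 [463.8 -91.1  33.4] ((460.2, -92.7), (102.4, 58.8), 62.7)
scene tin 161 31.8 [ 455.8 -302.    31.5] ((453.3, -302.9), (54.5, 59.4), 73.8)
scene plane 481 35.6 [ 633.  -297.4   35.9] ((627.2, -297.1), (51.4, 138.7), 29.4)
scene planeiron 80 53.0 [ 641.7 -319.1   53.4] ((638.4, -321.1), (39.7, 24.5), 30.8)
scene stock 205 15.9 [433.4 325.4  15.7] ((430.4, 325.1), (101.1, 27.3), 54.3)
```

The map gives consistent poses from the two cameras, apart from an x offset of about 4 mm, which I'll average. Candidates for the plane are the brown one at side (370,110) and the yellow one at (300,100). The task describes a brown plane, so I pick (370,110). I'll check that in a crop, then measure the tin and the bystanders' extents.

```bash
python3 - <<'E'
from h import *
A=[]
for c in ("side","scene"):
    D=np.load(f"{c}0.npz"); im=D["im"];W=D["W"]
    q=W.reshape(-1,3)
    for nm,ctr,R,z0,z1 in [("tin",(451,-302),55,27,45),("cup85",(780,-70),80,84,200),("cup",(780,-70),80,20,82),("glue",(780,150),70,20,200),("iron",(630,-288),85,48,90)]:
        s=(np.hypot(q[:,0]-ctr[0],q[:,1]-ctr[1])<R)&(q[:,2]>z0)&(q[:,2]<z1)
        p=q[s]; print(c,nm,len(p),p.min(0).round(),p.max(0).round(),rect(p[:,:2]),cv2.minEnclosingCircle(p[:,:2].astype(np.float32)))
    u,v=(345,110) if c=="side" else (180,205)
    A.append(cv2.resize(im[v-50:v+50,u-100:u+100],(700,290),interpolation=cv2.INTER_CUBIC))
cv2.imwrite("pics/crop1.png",np.vstack(A))
E
```

```text
side tin 333 [ 417. -341.   27.] [ 478. -275.   41.] ((447.5, -307.1), (61.5, 62.7), 28.8) ((448.4882507324219, -307.9256896972656), 33.229217529296875)
side cup85 272 [ 735. -124.   84.] [805. -51. 135.] ((770.7, -86.0), (68.2, 73.2), 29.1) ((771.5621948242188, -86.70748138427734), 37.63226318359375)
side cup 684 [ 735. -122.   20.] [805. -51.  82.] ((769.3, -86.8), (67.4, 70.9), 18.1) ((771.38134765625, -86.95161437988281), 37.00917434692383)
side glue 936 [741. 116.  20.] [796. 167. 139.] ((765.2, 144.6), (55.1, 44.5), 30.0) ((768.1088256835938, 139.55064392089844), 28.128192901611328)
side iron 122 [ 618. -338.   48.] [ 658. -298.   65.] ((636.0, -319.3), (32.6, 32.4), 33.1) ((637.9840087890625, -318.84588623046875), 21.141878128051758)
scene tin 177 [ 422. -339.   27.] [ 484. -276.   36.] ((452.3, -306.4), (61.8, 59.4), 73.8) ((452.8929138183594, -306.9915466308594), 32.19957733154297)
scene cup85 241 [ 741. -120.   84.] [810. -53. 131.] ((774.6, -83.5), (66.3, 56.2), 30.9) ((775.7454833984375, -85.97339630126953), 34.99578094482422)
scene cup 967 [ 736. -121.   20.] [810. -51.  82.] ((774.2, -85.9), (70.3, 71.9), 56.8) ((773.3257446289062, -85.08338928222656), 37.831092834472656)
scene glue 1155 [757. 111.  20.] [802. 166. 135.] ((781.5, 139.5), (41.0, 56.4), 10.0) ((774.5232543945312, 138.4876251220703), 28.390424728393555)
scene iron 80 [ 621. -336.   48.] [ 660. -302.   60.] ((638.4, -321.1), (39.7, 24.5), 30.8) ((638.7177124023438, -320.032958984375), 21.113101959228516)
```

View pics/crop1.png

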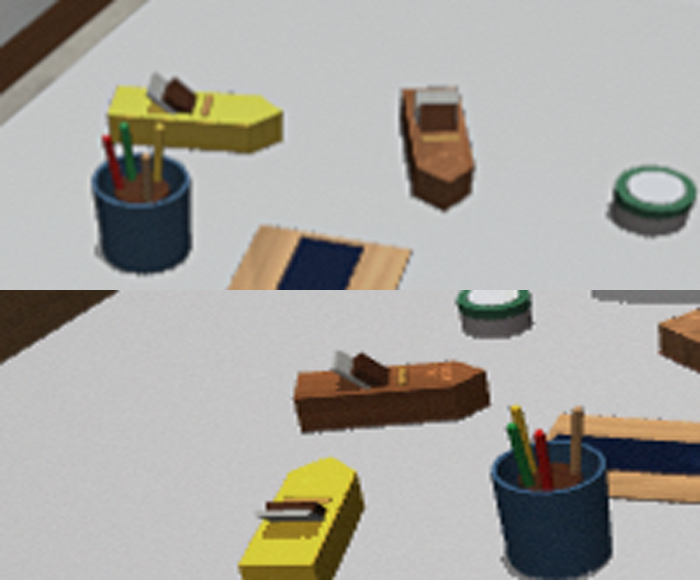

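The crop confirms it: the brown plane with wedge and iron at side (370,110) is the target, and the yellow one beside the cup is the look-alike. The gripper body would come close to the cup when placing, so I'll grip the plane 18 mm noseward and 32 mm up.

```bash
cat >> h.py <<'E'
def go(x,y,z,yawdeg,up=None):
    "grasp point target (world mm), tool yaw deg. prints turn (rad) then tool-frame shift cm at the target yaw"
    s=env.state(); p=s["eef_pos"].copy(); yaw=s["tcp_rot"][2]
    t=np.radians(yawdeg); d=(t-yaw+np.pi)%(2*np.pi)-np.pi
    w=np.array([x-p[0],y-p[1],z+59-p[2]])
    c,sn=np.cos(t),np.sin(t)
    print("t=%.1f turn %.3f rad; shift cm x %.2f y %.2f z %.2f"%(s["t"],-d,(w[0]*c+w[1]*sn)/10,(w[0]*sn-w[1]*c)/10,-w[2]/10),"F",s["ft_force"].round(1),"open",round(s["opening"],3),"gp",p.round(1)-[0,0,59],"yaw",np.degrees(yaw).round(2))
E
python3 - <<'E'
from h import *
go(616.6,-281.4,180,119.6)
E
```

```text
t=1.4 turn -1.700 rad; shift cm x 7.06 y 47.74 z 5.33 F [-0.   0.1 -0.6] open 1.002 gp [ 236.3 -578.6  233.3] yaw 22.22
```

```bash
python3 -m inch '{"hand":[1,1,1,1,1,1,1,1,1,1,1,1],"delta_pos":[[0,0,0],[0,0,0],[0,0,0],[0,0,0],[0,0,0],[0,0,0],[0,0,0],[0,0,0],[0,0,0],[0,0,0],[0,0,0],[0,0,0]],"turn":[-0.142,-0.142,-0.142,-0.142,-0.142,-0.142,-0.142,-0.142,-0.141,-0.141,-0.141,-0.141]}'; python3 -m inch '{"hand":[1,1,1,1,1,1,1,1,1,1,1,1,1],"delta_pos":[[0.64,4.34,0],[0.64,4.34,0.5],[0.64,4.34,0.5],[0.64,4.34,0.5],[0.64,4.34,0.5],[0.64,4.34,0.5],[0.64,4.34,0.5],[0.64,4.34,0.5],[0.64,4.34,0.5],[0.64,4.34,0.5],[0.64,4.34,0.5],[0,0,0.3],[0,0,0]],"turn":[0,0,0,0,0,0,0,0,0,0,0,0,0]}'; python3 - <<'E'
from h import *
go(616.6,-281.4,180,119.6)
im,d,W,k=cloud("wrist"); cv2.imwrite("pics/w1.png",im); np.savez("w1.npz",im=im,W=W)
E
```

```text
t: 2.65
eef_pos: [236.4, -578.6, 292.3]
tcp_rot: [-3.142, 0.0, 2.094]
ft_force: [-0.0, -0.4, 0.2]
opening: 0.996
t: 3.95
eef_pos: [616.9, -280.6, 238.4]
tcp_rot: [-3.141, -0.001, 2.09]
ft_force: [-0.2, -0.1, 0.8]
opening: 0.996
t=4.0 turn 0.002 rad; shift cm x -0.06 y -0.06 z -0.06 F [-0.2 -0.1  0.8] open 0.996 gp [ 616.9 -280.6  179.4] yaw 119.73
```

View pics/w1.png

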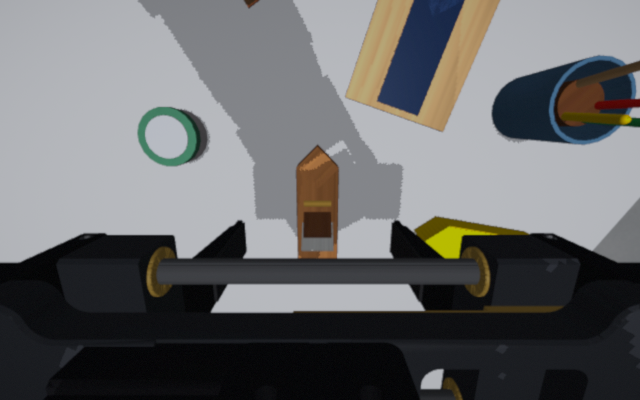

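The wrist view shows the brown plane at (317,200), centred between the fingers with its nose up the image, and the tin at (168,137). I'll cross-check the nose and tin positions from the wrist depth.

```bash
python3 - <<'E'
from h import *
D=np.load("w1.npz");W=D["W"];im=D["im"]
q=W[145:200,295:342].reshape(-1,3); q=q[(q[:,2]>28)&(q[:,2]<46)]
print(np.median(q[:,2]),rect(q[:,:2]))
# side edges: rows 175..195
for r in (180,190,200):
    z=W[r,280:360]; s=(z[:,2]>28)&(z[:,2]<46); print(r,z[s][0].round(1),z[s][-1].round(1),z[s].mean(0).round(1))
q=W[95:180,125:210].reshape(-1,3); s=(q[:,2]>27)&(q[:,2]<45); q=q[s]; print("tin",np.median(q[:,2]),cv2.minEnclosingCircle(q[:,:2].astype(np.float32)))
b=W[100:140,260:300].reshape(-1,3); print("bench z",np.nanmedian(b[:,2]))
u=np.radians(119.6); tip=np.array([625.5,-297])+70*np.array([np.cos(u),np.sin(u)]); print("pred tip",tip)
k=viewer.get_calibration("wrist"); print("tip px at z38",proj(k,[*tip,38]))
# tile plane corner check
o=ortho(im,k,4); cv2.imwrite("pics/ow1.png",o)
E
```

```text
37.9945619631105 ((604.3, -264.0), (45.3, 57.7), 28.6)
180 [ 588.  -281.    37.1] [ 626.3 -259.2   36.9] [ 607.1 -270.    38. ]
190 [ 593.2 -290.6   37.9] [ 631.8 -268.6   37.6] [ 612.5 -279.5   38. ]
200 [ 598.6 -300.6   37.3] [ 637.7 -278.4   36.7] [ 618.  -289.3   37.9]
tin 34.44205252576444 ((448.08990478515625, -308.9947204589844), 31.306564331054688)
bench z 0.13335920579714866
pred tip [ 590.92406934 -236.13535493]
tip px at z38 [319.11210591 144.5999199 ]
```

```bash
python3 -m inch '{"hand":[1,1,1,1,1,1,1,0,0,0,0,0,0,0,0],"delta_pos":[[0,-0.15,4],[0,0,4],[0,0,3],[0,0,2],[0,0,1.2],[0,0,0.5],[0,0,0],[0,0,0],[0,0,0],[0,0,0],[0,0,0],[0,0,0],[0,0,0],[0,0,0],[0,0,0]],"turn":[0,0,0,0,0,0,0,0,0,0,0,0,0,0,0]}'; python3 - <<'E'
from h import *
go(616.6,-281.4,180,119.6)
E
```

```text
t: 5.5
eef_pos: [615.4, -282.1, 92.3]
tcp_rot: [3.141, 0.0, 2.088]
ft_force: [1.0, 0.4, 1.2]
opening: 0.48
t=5.5 turn 0.000 rad; shift cm x 0.00 y 0.14 z -14.67 F [1.  0.4 1.2] open 0.48 gp [ 615.4 -282.1   33.3] yaw 119.62
```

```bash
python3 -m inch '{"hand":[0,0,0,0,0],"delta_pos":[[0,0,-1],[0,0,-2],[0,0,-3],[0,0,-3],[0,0,0]],"turn":[0.1,0.1,0.1,0.02,0]}'; python3 - <<'E'
from h import *
go(631.5,-69,123,101.2)
im,d,W,k=cloud("wrist"); cv2.imwrite("pics/w2.png",im); np.savez("w2.npz",im=im,W=W)
o=ortho(im,k,4); cv2.imwrite("pics/ow2.png",o)
E
```

```text
t: 6.0
eef_pos: [616.2, -282.7, 185.7]
tcp_rot: [3.137, 0.004, 1.768]
ft_force: [0.3, -0.6, -3.5]
opening: 0.481
t=6.0 turn 0.001 rad; shift cm x 20.66 y 5.65 z 0.37 F [ 0.3 -0.6 -3.5] open 0.481 gp [ 616.2 -282.7  126.7] yaw 101.27
```

View pics/w2.png

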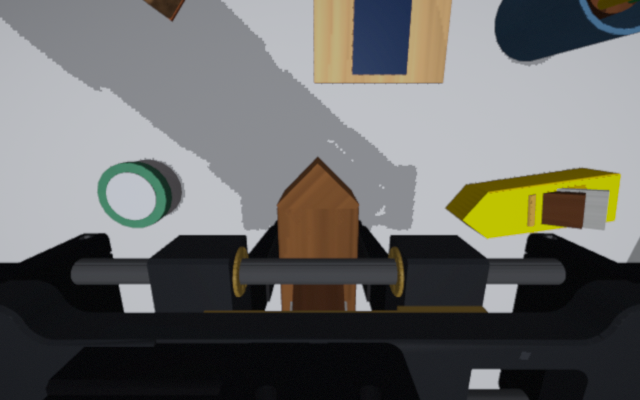

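The plane is held at (317,200), pointing straight up the image. The tile at (380,40) is parallel to it.

```bash
python3 -m inch '{"hand":[0,0,0,0,0,0,0],"delta_pos":[[3,0.8,0],[4,1.1,0],[4,1.1,0],[4,1.1,0],[4,1.1,0],[1.66,0.45,0],[0,0,0]],"turn":[0,0,0,0,0,0,0]}'; python3 - <<'E'
from h import *
go(631.5,-69,38,101.2)
im,d,W,k=cloud("wrist"); cv2.imwrite("pics/w3.png",im); np.savez("w3.npz",im=im,W=W)
o=ortho(im,k,4); cv2.imwrite("pics/ow3.png",o)
E
```

```text
t: 6.75
eef_pos: [629.8, -66.2, 180.6]
tcp_rot: [-3.139, -0.001, 1.771]
ft_force: [0.7, -0.9, -3.8]
opening: 0.484
t=6.8 turn 0.005 rad; shift cm x -0.31 y 0.11 z 8.36 F [ 0.7 -0.9 -3.8] open 0.484 gp [629.8 -66.2 121.6] yaw 101.49
```

View pics/w3.png

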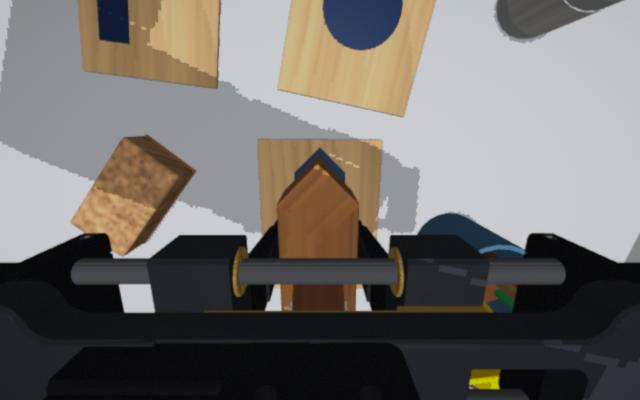

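View pics/ow3.png

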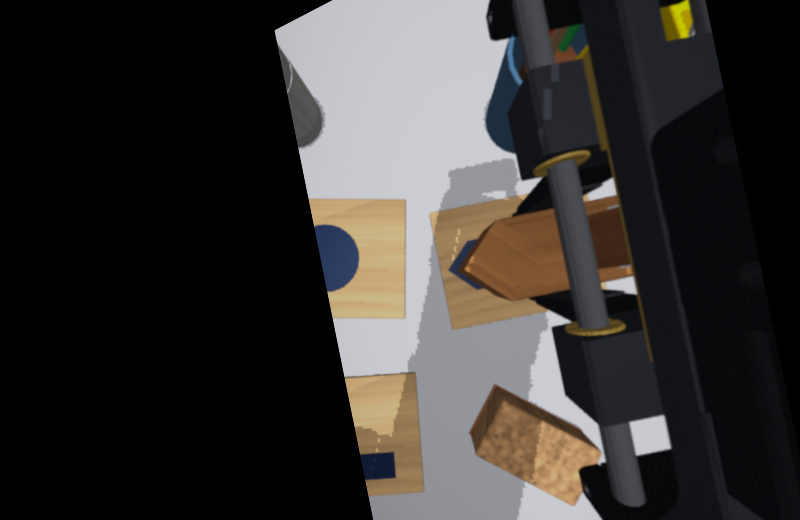

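```bash
sed -i 's/    im,d=viewer.read_camera(cam); k=viewer.get_calibration(cam)/    k=viewer.get_calibration(cam); im,d=viewer.read_camera(cam)/' h.py; python3 - <<'E'
from h import *
im,d,W,k=cloud("wrist"); cv2.imwrite("pics/w3.png",im); np.savez("w3.npz",im=im,W=W)
go(631.5,-69,38,101.2)
o=ortho(im,k,4)
a=o[190:350,400:640]; b=cv2.imread("pics/o_side_4.png")[190:350,400:640]
cv2.imwrite("pics/cmp3.png",cv2.resize(np.vstack([a,b]),None,fx=1.8,fy=1.8))
E
```

```text
t=6.8 turn 0.002 rad; shift cm x -0.04 y 0.14 z 8.41 F [ 0.2  0.4 -3.6] open 0.481 gp [630.  -68.8 122.1] yaw 101.34
```

View pics/cmp3.png

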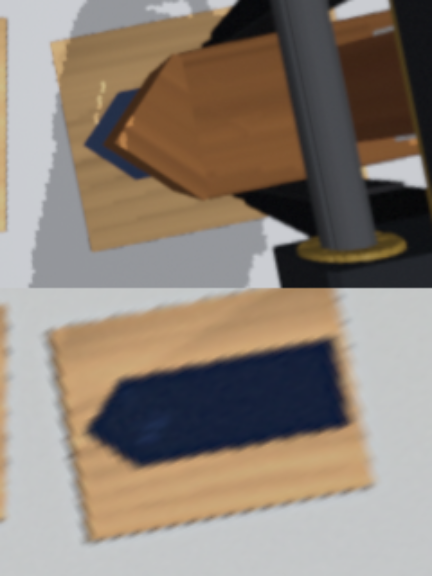

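```bash
python3 - <<'E'
from h import *
im=np.load("w3.npz")["im"]
cv2.imwrite("pics/w3c.png",cv2.resize(im[130:230,260:380],None,fx=5,fy=5,interpolation=cv2.INTER_CUBIC))
k=viewer.get_calibration("wrist"); s=env.state(); p=s["eef_pos"]; yaw=s["tcp_rot"][2]
ax=np.array([np.cos(yaw),np.sin(yaw)]); ly=np.array([np.sin(yaw),-np.cos(yaw)])
for L in (48,50,52,54,56):
    for z,n in ((126.8,"top"),(88.8,"bot")):
        print(L,n,proj(k,[*(p[:2]+ax*L),z]).round(1))
E
```

```text
48 top [319.1 168.6]
48 bot [319.  160.2]
50 top [319.1 164.8]
50 bot [319.  157.2]
52 top [319.1 161. ]
52 bot [319.  154.1]
54 top [319.1 157.2]
54 bot [319.  151.1]
56 top [319.1 153.3]
56 bot [319. 148.]
```

View pics/w3c.png

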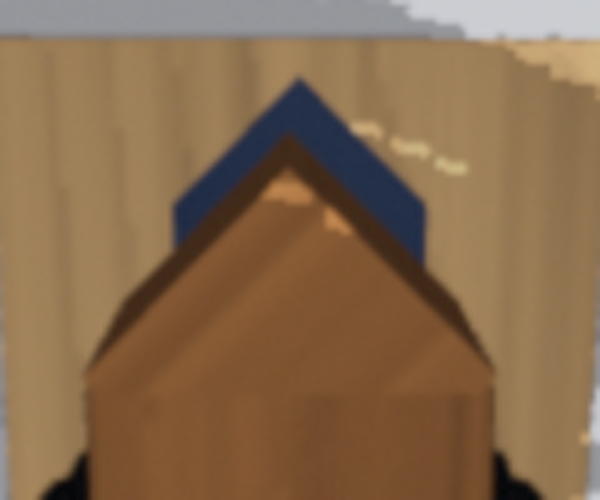

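```bash
cat >> h.py <<'E'
def ray(k,u,v,z):
    d=k["T"][:3,:3]@np.array([(u-k["cx"])/k["fx"],(v-k["cy"])/k["fy"],1]); o=k["T"][:3,3]
    return o+d*(z-o[2])/d[2]
E
python3 - <<'E'
from h import *
k=viewer.get_calibration("wrist"); s=env.state(); p=s["eef_pos"]; yaw=s["tcp_rot"][2]
ax=np.array([np.cos(yaw),np.sin(yaw)]); ly=np.array([np.sin(yaw),-np.cos(yaw)])
for n,u,v,z in (("siltip",319.8,145.6,4),("L",295,171.4,4),("R",345,171.4,4),("tileTL",260,137.5,4),("ptip",317.8,156,88.8),("pL",277.6,204.5,126.8),("pR",358.6,204.5,126.8)):
    w=ray(k,u,v,z); r=w[:2]-p[:2]; print(n,w.round(1),"along",(r@ax).round(1),"lat",(r@ly).round(1))
E
```

```text
siltip [620.6 -17.6   4. ] along 52.1 lat 0.9
L [601.8 -46.7   4. ] along 27.2 lat -23.3
R [649.7 -37.    4. ] along 27.3 lat 25.6
tileTL [563.4 -21.4   4. ] along 59.6 lat -56.0
ptip [619.3 -19.2  88.8] along 50.8 lat -0.8
pL [602.2 -45.7 126.8] along 28.2 lat -22.7
pR [645.8 -36.9 126.8] along 28.2 lat 21.7
```

```bash
python3 -m inch '{"hand":[0,0,0,0,0,0,0,0],"delta_pos":[[-0.14,0.17,2],[0,0,2],[0,0,2],[0,0,1.2],[0,0,0.6],[0,0,0.3],[0,0,0.2],[0,0,0]],"turn":[0,0,0,0,0,0,0,0]}'; python3 - <<'E'
from h import *
go(631.5,-69,37.5,101.2)
E
```

```text
t: 7.65
eef_pos: [632.4, -69.7, 99.6]
tcp_rot: [3.141, 0.0, 1.768]
ft_force: [-0.4, 0.1, -3.3]
opening: 0.483
t=7.7 turn 0.002 rad; shift cm x 0.08 y -0.07 z 0.31 F [-0.4  0.1 -3.3] open 0.483 gp [632.4 -69.7  40.6] yaw 101.29
```

```bash
python3 -m inch '{"hand":[0,0,0,0],"delta_pos":[[0,0,0.15],[0,0,0],[0,0,0],[0,0,0]],"turn":[0,0,0,0]}'; python3 - <<'E'
from h import *
go(631.5,-69,37.5,101.2)
E
```

```text
t: 8.05
eef_pos: [632.2, -69.5, 97.9]
tcp_rot: [3.141, 0.0, 1.768]
ft_force: [0.3, 0.1, -5.0]
opening: 0.48
t=8.1 turn 0.002 rad; shift cm x 0.07 y -0.06 z 0.14 F [ 0.3  0.1 -5. ] open 0.48 gp [632.2 -69.5  38.9] yaw 101.29
```

```bash
python3 -m inch '{"hand":[0,0,0],"delta_pos":[[0,0,0.1],[0,0,0.05],[0,0,0]],"turn":[0,0,0]}'
```

```text
t: 8.35
eef_pos: [632.2, -69.5, 96.3]
tcp_rot: [3.142, 0.0, 1.768]
ft_force: [-0.5, 1.2, -3.3]
opening: 0.483
```

```bash
python3 -m inch '{"hand":[0,0,0.75,0.75,0.75,0.75],"delta_pos":[[0,0,0.05],[0,0,0],[0,0,0],[0,0,0],[0,0,0],[0,0,0]],"turn":[0,0,0,0,0,0]}';python3 -m inch '{"hand":[0.75,0.75,0.75,1],"delta_pos":[[0,0,-3],[0,0,-4],[0,0,-4],[0,0,0]],"turn":[0,0,0,0]}'; python3 - <<'E'
from h import *
go(424,325,120,54.4)
im,d,W,k=cloud("side"); cv2.imwrite("pics/s4.png",ortho(im,k,4)); np.savez("s4.npz",im=im,W=W)
im,d,W,k=cloud("wrist"); cv2.imwrite("pics/w4.png",im)
E
```

```text
t: 8.95
eef_pos: [632.2, -69.6, 95.6]
tcp_rot: [3.142, 0.0, 1.768]
ft_force: [-0.3, 1.3, -0.4]
opening: 0.733
t: 9.35
eef_pos: [633.7, -69.8, 211.0]
tcp_rot: [3.134, 0.003, 1.768]
ft_force: [0.0, 0.2, -0.1]
opening: 0.792
t=9.3 turn 0.818 rad; shift cm x 19.89 y -40.04 z 3.20 F [ 0.   0.2 -0.1] open 0.792 gp [633.7 -69.8 152. ] yaw 101.29
```

View pics/w4.png

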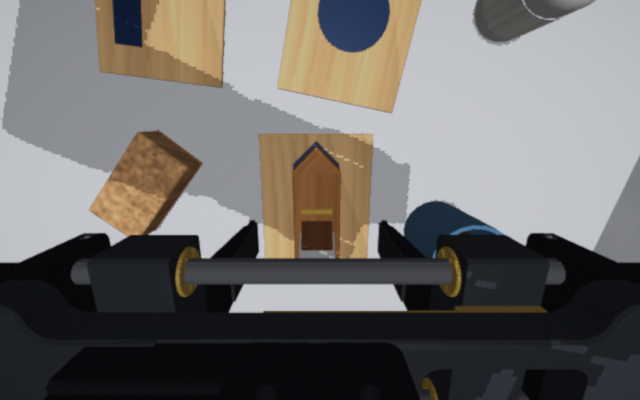

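The plane (317,190) sits inside its silhouette with an even dark rim at the nose. Next is the square.

```bash
python3 - <<'E'
from h import *
go(426.1,320.9,120,54.4)
E
python3 -m inch '{"hand":[1,1,1,1,1,1],"delta_pos":[[0,0,0],[0,0,0],[0,0,0],[0,0,0],[0,0,0],[0,0,0]],"turn":[0.137,0.137,0.137,0.137,0.136,0.136]}'
```

```text
t=9.4 turn 0.818 rad; shift cm x 19.75 y -39.49 z 2.73 F [ 0.6 -0.9 -0.2] open 0.864 gp [632.2 -69.5 147.3] yaw 101.29
t: 10.05
eef_pos: [631.7, -69.5, 203.7]
tcp_rot: [-3.139, 0.001, 0.942]
ft_force: [0.4, -0.6, 0.6]
opening: 0.998
```

```bash
python3 -m inch '{"hand":[1,1,1,1,1,1,1,1,1,1,1,1],"delta_pos":[[1.97,-3.95,0],[1.97,-3.95,0],[1.97,-3.95,0],[1.97,-3.95,0.5],[1.97,-3.95,0.5],[1.97,-3.95,0.5],[1.97,-3.95,0.5],[1.97,-3.95,0.5],[1.97,-3.95,0],[1.97,-3.95,0],[0,0,0],[0,0,0]],"turn":[0,0,0,0,0,0,0,0,0,0,0,0]}'; python3 - <<'E'
from h import *
go(426.1,320.9,21,54.4)
im,d,W,k=cloud("wrist"); cv2.imwrite("pics/w5.png",im); np.savez("w5.npz",im=im,W=W)
im,d,W,k=cloud("side"); o=ortho(im,k,4); o38=ortho(im,k,42)
cv2.imwrite("pics/s5.png",np.vstack([o[150:350,380:780],o38[150:350,380:780]]))
np.savez("s5.npz",im=im,W=W)
E
```

```text
t: 11.25
eef_pos: [425.5, 321.3, 179.4]
tcp_rot: [-3.141, 0.002, 0.95]
ft_force: [0.5, 0.3, 0.0]
opening: 1.001
t=11.2 turn 0.001 rad; shift cm x 0.00 y 0.08 z 9.94 F [0.5 0.3 0. ] open 1.001 gp [425.5 321.3 120.4] yaw 54.44
```

View pics/w5.png

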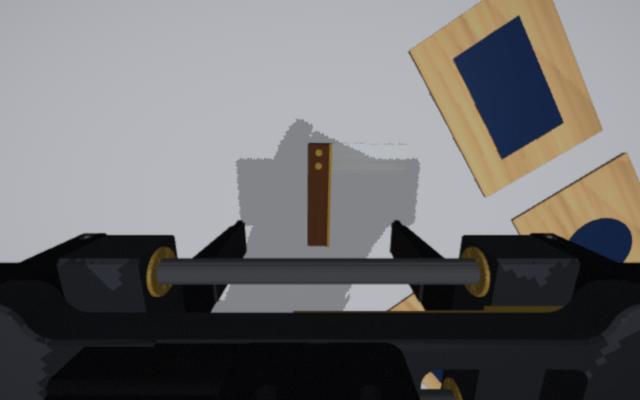

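View pics/s5.png

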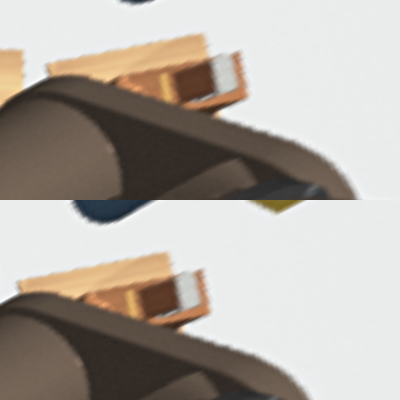

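```bash
cat >> h.py <<'E'
def rel(k,u,v,z):
    s=env.state(); p=s["eef_pos"]; yaw=s["tcp_rot"][2]
    ax=np.array([np.cos(yaw),np.sin(yaw)]); ly=np.array([np.sin(yaw),-np.cos(yaw)])
    w=ray(k,u,v,z); r=w[:2]-p[:2]; return w.round(1),"along",(r@ax).round(1),"lat",(r@ly).round(1)
E
python3 - <<'E'
from h import *
k=viewer.get_calibration("wrist")
im=np.load("w5.npz")["im"]; c=cv2.resize(im[130:255,280:420],None,fx=5,fy=5,interpolation=cv2.INTER_CUBIC)
cv2.imwrite("pics/w5c.png",cv2.convertScaleAbs(c,alpha=1.3)[:600])
for n,u,v in (("TL",308,143.5),("TR",330.5,143.5),("BL",308,245),("BR",330,245)): print(n,rel(k,u,v,18))
E
```

```text
TL (array([450.7, 369.5,  18. ]), 'along', np.float64(54.2), 'lat', np.float64(-9.1))
TR (array([467.2, 357.7,  18. ]), 'along', np.float64(54.3), 'lat', np.float64(11.2))
BL (array([392.4, 289.8,  18. ]), 'along', np.float64(-44.5), 'lat', np.float64(-9.9))
BR (array([410.2, 277.1,  18. ]), 'along', np.float64(-44.5), 'lat', np.float64(11.9))
```

View pics/w5c.png

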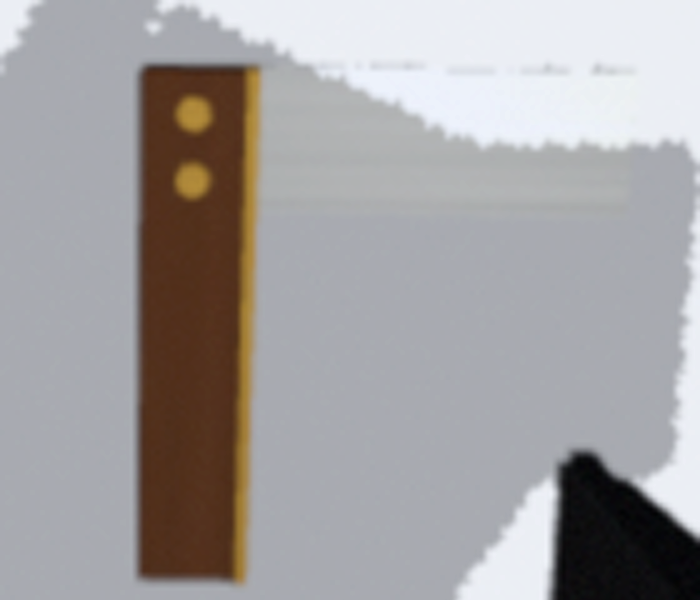

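The wrist view confirms the stock at (319,195): centred to about 1 mm, ends at +54/−44.5 mm, yaw matching.

```bash
python3 -m inch '{"hand":[1,1,1,1,1,1,1,1,1],"delta_pos":[[0,0.1,3],[0,0,3],[0,0,2],[0,0,1],[0,0,0.6],[0,0,0.2],[0,0,0.1],[0,0,0],[0,0,0]],"turn":[0,0,0,0,0,0,0,0,0]}'; python3 - <<'E'
from h import *
go(426.1,320.9,21,54.4)
E
```

```text
t: 12.25
eef_pos: [427.3, 320.4, 82.3]
tcp_rot: [3.141, -0.001, 0.948]
ft_force: [-0.3, 0.8, -0.6]
opening: 1.0
t=12.2 turn -0.002 rad; shift cm x -0.03 y -0.13 z 0.23 F [-0.3  0.8 -0.6] open 1.0 gp [427.3 320.4  23.3] yaw 54.31
```

```bash
python3 -m inch '{"hand":[1,1,0,0,0,0,0,0,0,0,0,0],"delta_pos":[[0,0,0.15],[0,0,0],[0,0,0],[0,0,0],[0,0,0],[0,0,0],[0,0,0],[0,0,0],[0,0,0],[0,0,0],[0,0,0],[0,0,0]],"turn":[0,0,0,0,0,0,0,0,0,0,0,0]}'; python3 - <<'E'
from h import *
go(426.1,320.9,21,54.4)
E
```

```text
t: 13.45
eef_pos: [427.1, 320.3, 80.2]
tcp_rot: [-3.142, 0.0, 0.948]
ft_force: [-1.0, 0.0, 0.2]
opening: 0.215
t=13.4 turn -0.002 rad; shift cm x -0.01 y -0.11 z 0.02 F [-1.   0.   0.2] open 0.215 gp [427.1 320.3  21.2] yaw 54.31
```

```bash
python3 -m inch '{"hand":[0,0,0,0,0,0,0,0,0],"delta_pos":[[0,0,-1],[0,0,-2],[0,0,-3],[0,0,-2],[0,0,0],[0,0,0],[0,0,0],[0,0,0],[0,0,0]],"turn":[0,0,0,-0.13,-0.13,-0.13,-0.13,-0.13,-0.045]}'; python3 - <<'E'
from h import *
go(422.4,85.7,100,94.1)
E
```

```text
t: 14.35
eef_pos: [427.1, 320.3, 160.9]
tcp_rot: [3.141, 0.0, 1.648]
ft_force: [0.2, 0.0, -1.5]
opening: 0.208
t=14.3 turn 0.005 rad; shift cm x -23.36 y -2.14 z 0.19 F [ 0.2  0.  -1.5] open 0.208 gp [427.1 320.3 101.9] yaw 94.41
```

```bash
python3 -m inch '{"hand":[0,0,0,0,0,0,0,0,0],"delta_pos":[[-2.4,-0.2,0],[-3.8,-0.35,0],[-3.8,-0.35,0],[-3.8,-0.35,0],[-3.8,-0.35,0],[-3.8,-0.35,0],[-1.95,-0.2,0],[0,0,0],[0,0,0]],"turn":[0.005,0,0,0,0,0,0,0,0]}'; python3 - <<'E'
from h import *
go(422.4,85.7,25.5,94.1)
im,d,W,k=cloud("wrist"); cv2.imwrite("pics/w6.png",im); np.savez("w6.npz",im=im,W=W)
E
```

```text
t: 15.25
eef_pos: [421.6, 85.9, 160.7]
tcp_rot: [3.141, 0.0, 1.637]
ft_force: [0.6, 0.4, -1.9]
opening: 0.209
t=15.2 turn -0.006 rad; shift cm x -0.02 y 0.08 z 7.62 F [ 0.6  0.4 -1.9] open 0.209 gp [421.6  85.9 101.7] yaw 93.77
```

View pics/w6.png

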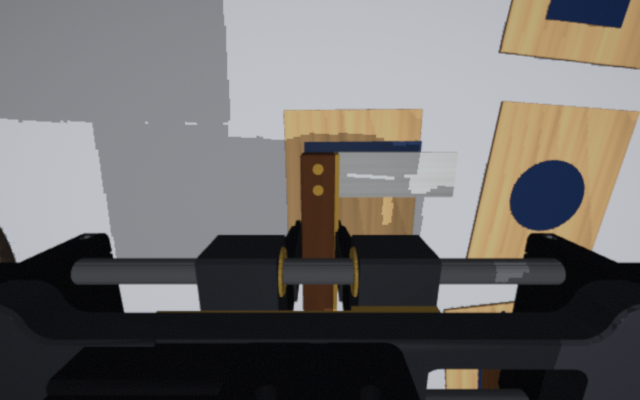

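```bash
python3 - <<'E'
from h import *
im=np.load("w6.npz")["im"]; c=cv2.resize(im[100:220,275:465],None,fx=4,fy=4,interpolation=cv2.INTER_CUBIC)
cv2.imwrite("pics/w6c.png",c)
k=viewer.get_calibration("wrist")
for n,u,v,z in (("silTL",305,142,4),("silTR",420,142,4),("tileTL",284,109,4),("tileTR",421.5,109,4),("stockTL",301.5,153.5,98.5),("stockTR",339,153.5,98.5),("bladeTR",456,152,83.5),("bladeBR",455,196,83.5)): print(n,rel(k,u,v,z))
E
```

```text
silTL (array([406. , 141.8,   4. ]), 'along', np.float64(56.4), 'lat', np.float64(-11.9))
silTR (array([507. , 148.7,   4. ]), 'along', np.float64(56.5), 'lat', np.float64(89.4))
tileTL (array([386.5, 168.2,   4. ]), 'along', np.float64(84.1), 'lat', np.float64(-29.5))
tileTR (array([503.8, 176.2,   4. ]), 'along', np.float64(84.2), 'lat', np.float64(88.1))
stockTL (array([408.5, 140.7,  98.5]), 'along', np.float64(55.1), 'lat', np.float64(-9.5))
stockTR (array([429.1, 142.1,  98.5]), 'along', np.float64(55.1), 'lat', np.float64(11.2))
bladeTR (array([500.7, 146.5,  83.5]), 'along', np.float64(54.7), 'lat', np.float64(82.9))
bladeBR (array([505.3, 119.3,  83.5]), 'along', np.float64(27.3), 'lat', np.float64(85.7))
```

View pics/w6c.png

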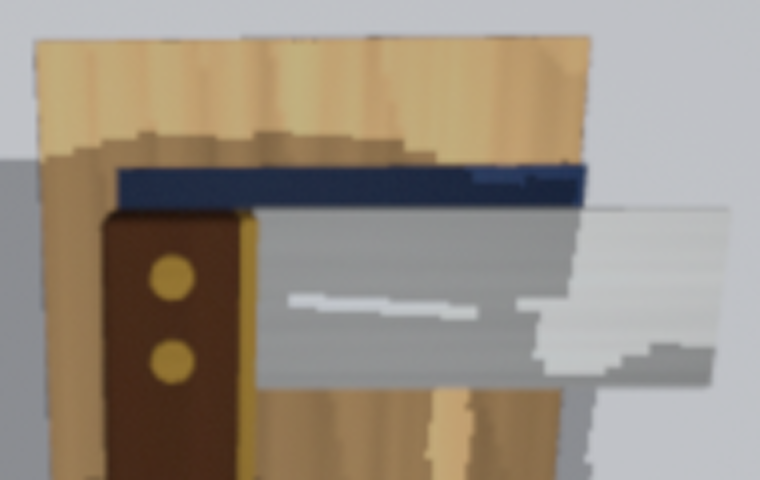

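```bash
python3 -m inch '{"hand":[0,0,0,0,0,0,0,0,0,0],"delta_pos":[[-0.1,-0.03,2],[0,0,2],[0,0,1.5],[0,0,1],[0,0,0.5],[0,0,0.3],[0,0,0.2],[0,0,0],[0,0,0],[0,0,0]],"turn":[-0.005,0,0,0,0,0,0,0,0,0]}'; python3 - <<'E'
from h import *
go(422.4,85.7,25.2,94.1)
E
```

```text
t: 16.3
eef_pos: [421.3, 84.8, 85.5]
tcp_rot: [3.141, 0.0, 1.643]
ft_force: [0.5, 0.2, -0.8]
opening: 0.208
t=16.3 turn 0.000 rad; shift cm x 0.08 y 0.11 z 0.13 F [ 0.5  0.2 -0.8] open 0.208 gp [421.3  84.8  26.5] yaw 94.12
```

```bash
python3 -m inch '{"hand":[0,0,0,0],"delta_pos":[[0,0,0.1],[0,0,0.05],[0,0,0],[0,0,0]],"turn":[0,0,0,0]}'; python3 - <<'E'
from h import *
go(422.4,85.7,25.2,94.1)
E
```

```text
t: 16.7
eef_pos: [421.3, 84.9, 84.1]
tcp_rot: [3.141, 0.0, 1.643]
ft_force: [-0.9, -1.0, 8.7]
opening: 0.21
t=16.7 turn 0.000 rad; shift cm x 0.08 y 0.12 z -0.01 F [-0.9 -1.   8.7] open 0.21 gp [421.3  84.9  25.1] yaw 94.12
```

```bash
python3 -m inch '{"hand":[0.5,0.5,0.5,0.5,0.5,1,1,1,1],"delta_pos":[[0,0,0],[0,0,0],[0,0,0],[0,0,0],[0,0,-2],[0,0,-4],[0,0,-4],[0,0,0],[0,0,0]],"turn":[0,0,0,0,0,0,0,0,0]}'; python3 - <<'E'
from h import *
go(458,-93.2,100,62.6)
im,d,W,k=cloud("wrist"); cv2.imwrite("pics/w7.png",im); np.savez("w7.npz",im=im,W=W)
E
```

```text
t: 17.6
eef_pos: [421.2, 84.9, 184.2]
tcp_rot: [3.14, 0.0, 1.643]
ft_force: [-0.1, 0.6, -0.7]
opening: 0.779
t=17.6 turn 0.550 rad; shift cm x -14.12 y 11.46 z 2.52 F [-0.1  0.6 -0.7] open 0.779 gp [421.2  84.9 125.2] yaw 94.13
```

View pics/w7.png

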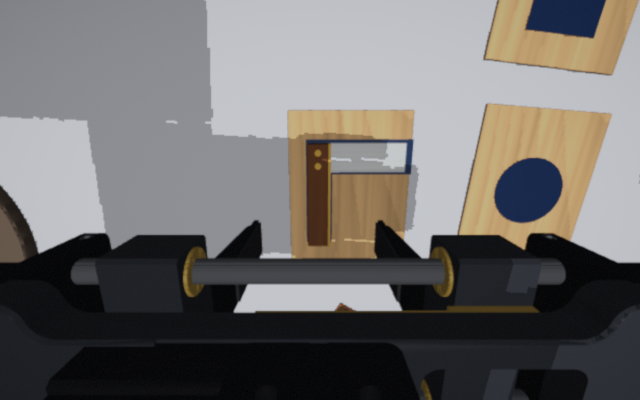

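```bash
python3 - <<'E'
from h import *
k=viewer.get_calibration("wrist"); im=np.load("w7.npz")["im"]
cv2.imwrite("pics/w7c.png",cv2.resize(im[105:255,280:420],None,fx=4,fy=4,interpolation=cv2.INTER_CUBIC))
im,d,W,k=cloud("side"); np.savez("s7.npz",im=im,W=W); o=ortho(im,k,6)
cv2.imwrite("pics/s7c.png",cv2.resize(o[370:510,250:430],None,fx=4,fy=4,interpolation=cv2.INTER_CUBIC))
E
```

```text
(no output)
```

View pics/w7c.png

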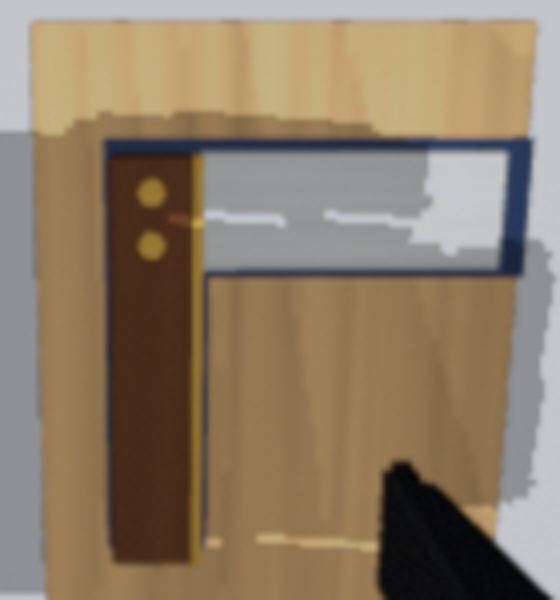

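View pics/s7c.png

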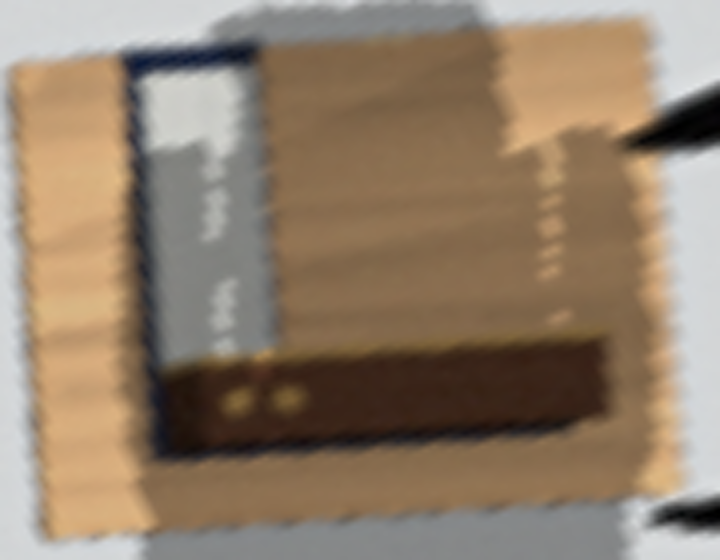

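The square lies inside its silhouette, with a rim visible all round and a slightly wider one (about 4 mm) at the blade tip. Next is the block.

```bash
python3 -m inch '{"hand":[1,1,1,1,1,1,1,1,1,1,1],"delta_pos":[[0,0,0],[0,0,0],[0,0,0],[0,0,0],[-2.82,2.29,0.2],[-2.82,2.29,0.5],[-2.82,2.29,0.5],[-2.82,2.29,0.5],[-2.82,2.29,0.5],[0,0,0],[0,0,0]],"turn":[0.1375,0.1375,0.1375,0.1375,0,0,0,0,0,0,0]}'; python3 - <<'E'
from h import *
go(457,-93.2,24,62.6)
im,d,W,k=cloud("wrist"); cv2.imwrite("pics/w8.png",im); np.savez("w8.npz",im=im,W=W)
im,d,W,k=cloud("side"); np.savez("s8.npz",im=im,W=W)
E
```

```text
t: 18.8
eef_pos: [457.4, -93.3, 160.3]
tcp_rot: [-3.139, 0.0, 1.091]
ft_force: [-0.2, 0.5, -0.0]
opening: 1.003
t=18.8 turn -0.002 rad; shift cm x -0.01 y -0.04 z 7.73 F [-0.2  0.5 -0. ] open 1.003 gp [457.4 -93.3 101.3] yaw 62.51
```

View pics/w8.png

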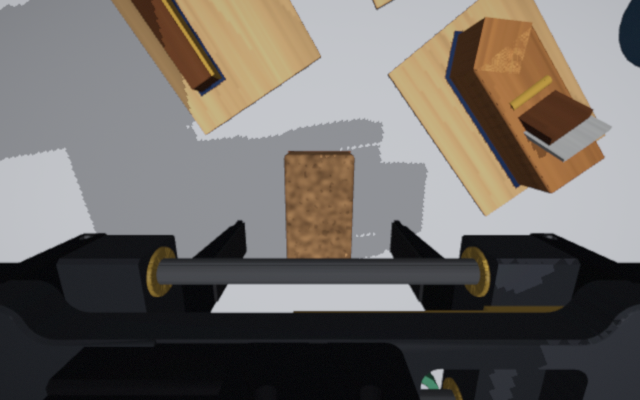

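```bash
python3 - <<'E'
from h import *
k=viewer.get_calibration("wrist")
for u,v in ((285.5,157),(354,157),(287,255),(352,255)): print(rel(k,u,v,36))
E
python3 -m inch '{"hand":[1,1,1,1,1,1,1,1,1],"delta_pos":[[0,0,2.5],[0,0,2.2],[0,0,1.5],[0,0,0.8],[0,0,0.4],[0,0,0.2],[0,0,0],[0,0,0],[0,0,0]],"turn":[0,0,0,0,0,0,0,0,0]}'
```

```text
(array([456. , -39.4,  36. ]), 'along', np.float64(46.3), 'lat', np.float64(-25.6))
(array([503.4, -63.8,  36. ]), 'along', np.float64(46.3), 'lat', np.float64(27.7))
(array([ 416.7, -112.9,   36. ]), 'along', np.float64(-37.0), 'lat', np.float64(-26.7))
(array([ 466.1, -138.2,   36. ]), 'along', np.float64(-36.9), 'lat', np.float64(28.8))
t: 19.8
eef_pos: [458.2, -93.0, 86.2]
tcp_rot: [3.141, -0.0, 1.093]
ft_force: [0.2, 0.9, -0.5]
opening: 0.995
```

```bash
python3 - <<'E'
from h import *
D=np.load("w8.npz");W=D["W"];im=D["im"]
cv2.imwrite("pics/w8c.png",cv2.resize(im[140:260,270:370],None,fx=5,fy=5,interpolation=cv2.INTER_CUBIC))
c=W[145:262,275:365]
p=np.array([457.4,-93.3]);t=np.radians(62.51);ax=np.array([np.cos(t),np.sin(t)]);ly=np.array([np.sin(t),-np.cos(t)])
q=c.reshape(-1,3);q=q[(q[:,2]>33)&(q[:,2]<40)];r=q[:,:2]-p
print(np.median(q[:,2]),(r@ax).max(),(r@ax).min(),(r@ly).min(),(r@ly).max())
for v in range(148,162,2): print(v,W[v,320].round(1),((W[v,320,:2]-p)@ax).round(1))
E
```

```text
35.54908008669668 47.81310531477321 -40.936893414436604 -28.02136184426844 27.94206469714872
148 [481.8 -49.1  -0.6] 50.5
150 [ 4.81e+02 -5.06e+01  1.00e-01] 48.8
152 [480.7 -51.1  13.3] 48.2
154 [480.7 -51.1  31. ] 48.2
156 [480.1 -52.1  35.2] 47.0
158 [479.4 -53.5  35.3] 45.5
160 [478.7 -54.8  35.8] 44.0
```

View pics/w8c.png

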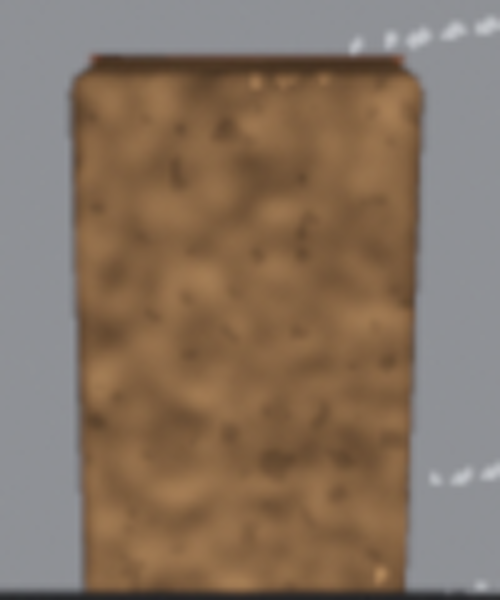

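```bash
python3 -m inch '{"hand":[1,0,0,0,0,0,0,0,0,0],"delta_pos":[[0,0,0.1],[0,0,0],[0,0,0],[0,0,0],[0,0,0],[0,0,0],[0,0,0],[0,0,0],[0,0,0],[0,0,0]],"turn":[0,0,0,0,0,0,0,0,0,0]}';  python3 - <<'E'
from h import *
go(457,-93.2,24,62.6)
E
python3 -m inch '{"hand":[0,0,0,0,0,0,0],"delta_pos":[[0,0,-1],[0,0,-2],[0,0,-3],[0,0,-2],[0,0,0],[0,0,0],[0,0,0]],"turn":[0,0,0,-0.14,-0.14,-0.14,-0.016]}'; python3 - <<'E'
from h import *
go(626,304,105,87.6)
E
```

```text
t: 20.8
eef_pos: [458.0, -93.0, 84.7]
tcp_rot: [-3.142, 0.0, 1.093]
ft_force: [-0.1, 0.0, -0.9]
opening: 0.589
t=20.8 turn 0.000 rad; shift cm x -0.07 y -0.08 z 0.17 F [-0.1  0.  -0.9] open 0.589 gp [458.  -93.   25.7] yaw 62.61
t: 21.5
eef_pos: [457.9, -92.9, 165.5]
tcp_rot: [3.141, 0.0, 1.531]
ft_force: [0.5, 0.0, -1.5]
opening: 0.588
t=21.5 turn 0.003 rad; shift cm x 40.36 y 15.13 z 0.15 F [ 0.5  0.  -1.5] open 0.588 gp [457.9 -92.9 106.5] yaw 87.74
```

```bash
python3 -m inch '{"hand":[0,0,0,0,0,0,0,0,0,0,0,0,0],"delta_pos":[[2.2,0.8,0],[4,1.5,0],[4,1.5,0],[4,1.5,0],[4,1.5,0],[4,1.5,0],[4,1.5,0],[4,1.5,0],[4,1.5,0],[4,1.5,0],[2.2,0.8,0],[0,0,0],[0,0,0]],"turn":[0,0,0,0,0,0,0,0,0,0,0,0,0]}'; python3 - <<'E'
from h import *
go(625.1,304,29.7,87.6)
im,d,W,k=cloud("wrist"); cv2.imwrite("pics/w9.png",im); np.savez("w9.npz",im=im,W=W)
E
```

```text
t: 22.8
eef_pos: [625.3, 304.2, 164.2]
tcp_rot: [-3.14, 0.001, 1.527]
ft_force: [0.2, -0.4, -0.3]
opening: 0.591
t=22.8 turn -0.002 rad; shift cm x -0.02 y -0.02 z 7.55 F [ 0.2 -0.4 -0.3] open 0.591 gp [625.3 304.2 105.2] yaw 87.5
```

View pics/w9.png

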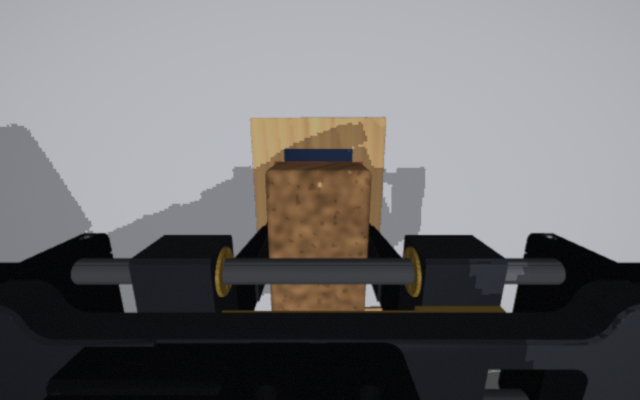

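```bash
python3 - <<'E'
from h import *
im=np.load("w9.npz")["im"]
cv2.imwrite("pics/w9c.png",cv2.resize(im[110:210,240:400],None,fx=5,fy=5,interpolation=cv2.INTER_CUBIC))
k=viewer.get_calibration("wrist")
for n,u,v,z in (("silTL",284.5,149.5,4),("silTR",352.5,149.5,4),("tileTL",250.5,118,4),("tileTR",385.5,118,4),("botL",273.5,162.5,79.5),("botR",364.5,162.5,79.5),("topL",268,170,115.5),("topR",369.5,170,115.5)): print(n,rel(k,u,v,z))
E
```

```text
silTL (array([596.8, 354.3,   4. ]), 'along', np.float64(49.4), 'lat', np.float64(-30.8))
silTR (array([657.9, 351.7,   4. ]), 'along', np.float64(49.5), 'lat', np.float64(30.4))
tileTL (array([569. , 382.8,   4. ]), 'along', np.float64(76.6), 'lat', np.float64(-59.8))
tileTR (array([687.1, 377.7,   4. ]), 'along', np.float64(76.7), 'lat', np.float64(58.4))
botL (array([598.6, 352. ,  79.5]), 'along', np.float64(47.2), 'lat', np.float64(-28.9))
botR (array([656.6, 349.5,  79.5]), 'along', np.float64(47.3), 'lat', np.float64(29.2))
topL (array([601.5, 352.5, 115.5]), 'along', np.float64(47.9), 'lat', np.float64(-26.0))
topR (array([653.4, 350.3, 115.5]), 'along', np.float64(47.9), 'lat', np.float64(26.0))
```

View pics/w9c.png

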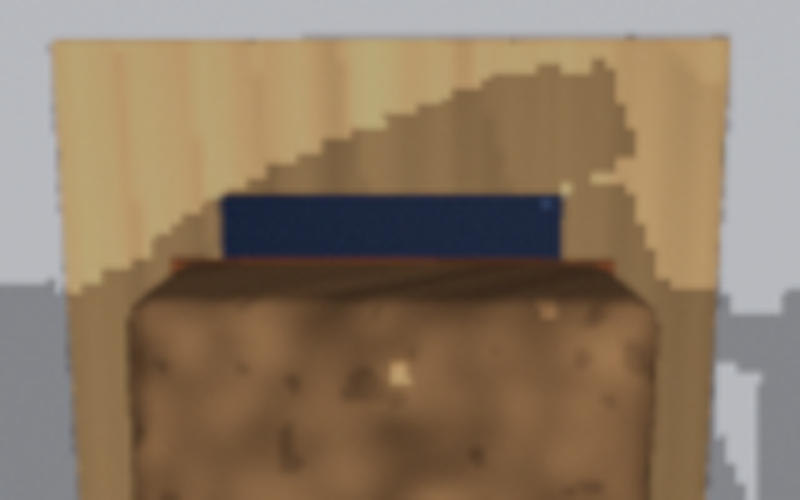

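```bash
python3 -m inch '{"hand":[0,0,0,0,0,0,0,0,0,0],"delta_pos":[[-0.1,-0.04,2],[0,0,2],[0,0,1.5],[0,0,1],[0,0,0.5],[0,0,0.3],[0,0,0.15],[0,0,0],[0,0,0],[0,0,0]],"turn":[0,0,0,0,0,0,0,0,0,0]}'; python3 - <<'E'
from h import *
go(625.1,304,29.7,87.6)
E
```

```text
t: 23.85
eef_pos: [625.5, 303.4, 90.6]
tcp_rot: [3.141, -0.0, 1.529]
ft_force: [1.0, -0.9, 0.0]
opening: 0.588
t=23.9 turn -0.000 rad; shift cm x 0.06 y -0.04 z 0.19 F [ 1.  -0.9  0. ] open 0.588 gp [625.5 303.4  31.6] yaw 87.6
```

```bash
python3 -m inch '{"hand":[0,0,0,0,0],"delta_pos":[[0,0,0.1],[0,0,0.08],[0,0,0],[0,0,0],[0,0,0]],"turn":[0,0,0,0,0]}'
```

```text
t: 24.35
eef_pos: [625.5, 303.4, 88.8]
tcp_rot: [3.141, -0.0, 1.529]
ft_force: [-0.2, -0.4, 5.1]
opening: 0.588
```

```bash
python3 -m inch '{"hand":[0.85,0.85,0.85,0.85,0.85,1,1,1,1],"delta_pos":[[0,0,0],[0,0,0],[0,0,0],[0,0,0],[0,0,-2],[0,0,-4],[0,0,-4],[0,0,0],[0,0,0]],"turn":[0,0,0,0,0,0,0,0,0]}'; python3 - <<'E'
from h import *
im,d,W,k=cloud("wrist"); cv2.imwrite("pics/w10.png",im)
go(448.8,-308.2,110,62)
E
```

```text
t: 25.25
eef_pos: [625.5, 303.4, 189.2]
tcp_rot: [3.14, -0.0, 1.529]
ft_force: [-0.4, 0.1, -1.0]
opening: 0.993
t=25.3 turn 0.447 rad; shift cm x -62.26 y 13.13 z 1.89 F [-0.9 -0.9 -0.7] open 1.0 gp [625.1 303.2 128.9] yaw 87.59
```

View pics/w10.png

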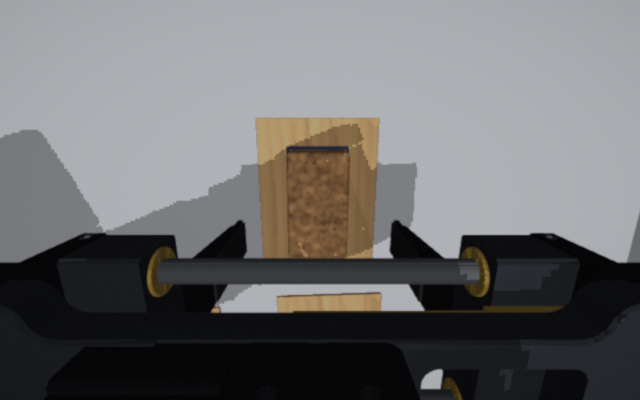

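The block (318,200) covers its silhouette squarely. The tin is next, with the tool yaw at 40° to stay clear of the glue bottle.

```bash
python3 -m inch '{"hand":[1,1,1,1,1,1,1],"delta_pos":[[0,0,0],[0,0,0],[0,0,0],[0,0,0],[0,0,0],[0,0,0],[0,0,0]],"turn":[0.139,0.139,0.139,0.138,0.138,0.138,0]}'; python3 - <<'E'
from h import *
go(448.8,-308.2,110,40)
E
```

```text
t: 26.0
eef_pos: [625.0, 303.1, 186.6]
tcp_rot: [-3.141, 0.003, 0.696]
ft_force: [0.3, -0.2, 0.2]
opening: 0.999
t=26.0 turn -0.002 rad; shift cm x -52.80 y 35.50 z 1.76 F [ 0.3 -0.2  0.2] open 0.999 gp [625.  303.1 127.6] yaw 39.86
```

```bash
python3 -m inch '{"hand":[1,1,1,1,1,1,1,1,1,1,1,1,1,1,1,1,1],"delta_pos":[[-3.52,2.367,0],[-3.52,2.367,0],[-3.52,2.367,0],[-3.52,2.367,0],[-3.52,2.367,0],[-3.52,2.367,0],[-3.52,2.367,0],[-3.52,2.367,0],[-3.52,2.367,0],[-3.52,2.367,0],[-3.52,2.367,0.4],[-3.52,2.367,0.4],[-3.52,2.367,0.5],[-3.52,2.367,0.5],[-3.52,2.367,0],[0,0,0],[0,0,0]],"turn":[0,0,0,0,0,0,0,0,0,0,0,0,0,0,0,0,0]}'; python3 - <<'E'
from h import *
im,d,W,k=cloud("wrist"); cv2.imwrite("pics/w11.png",im); np.savez("w11.npz",im=im,W=W)
go(448.8,-308.2,24,40)
q=W[100:262,250:390].reshape(-1,3); q=q[(q[:,2]>30)&(q[:,2]<38)]; print(cv2.minEnclosingCircle(q[:,:2].astype(np.float32)),q[:,:2].min(0),q[:,:2].max(0))
E
```

```text
t: 27.7
eef_pos: [448.3, -308.4, 169.6]
tcp_rot: [-3.14, 0.0, 0.699]
ft_force: [-0.1, 1.1, 0.2]
opening: 1.001
t=27.8 turn 0.002 rad; shift cm x -0.03 y 0.06 z 8.68 F [0.2 0.7 0.8] open 1.001 gp [ 448.6 -307.6  110.8] yaw 40.09
((448.365234375, -307.9335021972656), 30.95370101928711) [ 417.74282084 -338.79760033] [ 479.23621513 -277.2398534 ]
```

View pics/w11.png

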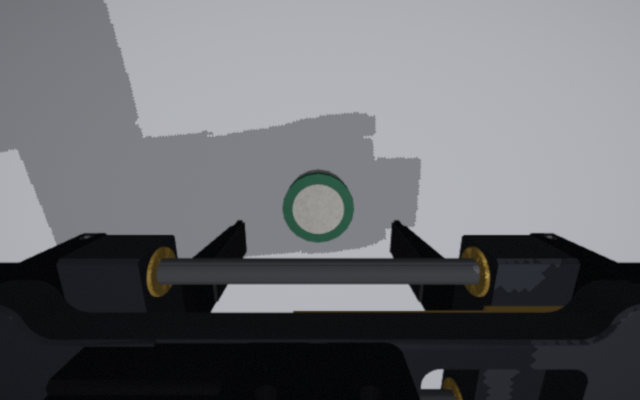

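The tin at (318,206) is centred between the fingers, and the fitted centre of (448.4,−307.9) matches the gripper to about 0.5 mm. I'll descend and grip.

```bash
python3 -m inch '{"hand":[1,1,1,1,1,1,1,1,1,0,0,0,0,0,0,0,0,0],"delta_pos":[[0,0,2.5],[0,0,2.5],[0,0,1.8],[0,0,1],[0,0,0.5],[0,0,0.3],[0,0,0.15],[0,0,0],[0,0,0],[0,0,0],[0,0,0],[0,0,0],[0,0,0],[0,0,0],[0,0,0],[0,0,0],[0,0,0],[0,0,0]],"turn":[0,0,0,0,0,0,0,0,0,0,0,0,0,0,0,0,0,0]}'; python3 - <<'E'
from h import *
go(448.8,-308.2,24,40)
E
```

```text
t: 29.55
eef_pos: [449.0, -308.0, 82.9]
tcp_rot: [3.142, 0.0, 0.698]
ft_force: [0.2, 0.1, 0.3]
opening: 0.645
t=29.6 turn -0.000 rad; shift cm x -0.03 y 0.01 z -0.01 F [0.2 0.1 0.3] open 0.645 gp [ 449.  -308.    23.9] yaw 39.98
```

```bash
python3 -m inch '{"hand":[0,0,0,0,0,0],"delta_pos":[[0,0,-1],[0,0,-2],[0,0,-3],[0,0,-2.5],[0,0,0],[0,0,0]],"turn":[0,0,0,0,0,0]}'; python3 - <<'E'
from h import *
go(632.5,107.6,109,40)
E
```

```text
t: 30.15
eef_pos: [448.9, -307.8, 168.3]
tcp_rot: [3.141, -0.0, 0.698]
ft_force: [-0.1, -0.0, -1.6]
opening: 0.644
t=30.1 turn -0.000 rad; shift cm x 40.77 y -20.02 z 0.03 F [-0.1 -0.  -1.6] open 0.644 gp [ 448.9 -307.8  109.3] yaw 39.99
```

```bash
python3 -m inch '{"hand":[0,0,0,0,0,0,0,0,0,0,0,0,0],"delta_pos":[[2.37,-1.16,0],[4,-1.965,0],[4,-1.965,0],[4,-1.965,0],[4,-1.965,0],[4,-1.965,0],[4,-1.965,0],[4,-1.965,0],[4,-1.965,0],[4,-1.965,0],[2.4,-1.18,0],[0,0,0],[0,0,0]],"turn":[0,0,0,0,0,0,0,0,0,0,0,0,0]}'; python3 - <<'E'
from h import *
im,d,W,k=cloud("wrist"); cv2.imwrite("pics/w12.png",im); np.savez("w12.npz",im=im,W=W)
go(632.5,107.6,27.9,40)
o=ortho(im,k,4); cv2.imwrite("pics/w12c.png",np.vstack([o[190:330,220:430],cv2.imread("pics/o_side_4.png")[190:330,220:430]]).repeat(2,0).repeat(2,1))
E
```

```text
t: 31.45
eef_pos: [632.0, 107.7, 166.3]
tcp_rot: [-3.14, 0.002, 0.699]
ft_force: [-0.5, -0.7, -1.9]
opening: 0.649
t=31.5 turn -0.000 rad; shift cm x 0.08 y -0.02 z 7.98 F [ 0.4 -0.3 -1.7] open 0.647 gp [632.  106.9 107.7] yaw 39.98
```

View pics/w12.png

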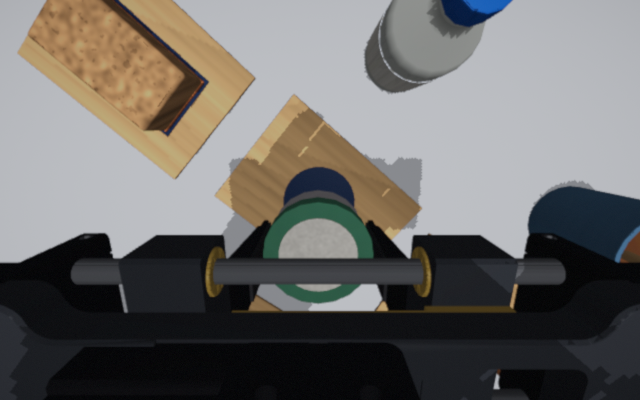

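View pics/w12c.png

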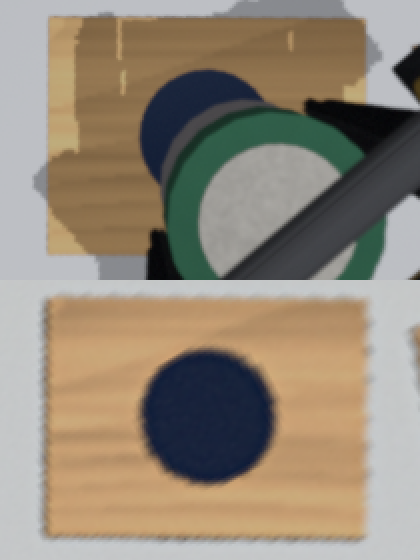

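```bash
python3 -m inch '{"hand":[0,0,0,0,0,0,0,0,0,0],"delta_pos":[[0,0.05,2],[0,0,2],[0,0,1.8],[0,0,1],[0,0,0.5],[0,0,0.3],[0,0,0.2],[0,0,0],[0,0,0],[0,0,0]],"turn":[0,0,0,0,0,0,0,0,0,0]}'; python3 - <<'E'
from h import *
go(632,106.5,27.9,40)
E
```

```text
t: 32.5
eef_pos: [633.1, 107.1, 90.3]
tcp_rot: [3.141, -0.001, 0.698]
ft_force: [-0.2, -0.3, -1.7]
opening: 0.648
t=32.5 turn -0.000 rad; shift cm x -0.13 y -0.03 z 0.34 F [-0.2 -0.3 -1.7] open 0.648 gp [633.1 107.1  31.3] yaw 39.99
```

```bash
python3 -m inch '{"hand":[0,0,0,0,0],"delta_pos":[[-0.08,0,0.2],[0,0,0.1],[0,0,0.03],[0,0,0],[0,0,0]],"turn":[0,0,0,0,0]}'
```

```text
t: 33.0
eef_pos: [632.3, 106.5, 87.0]
tcp_rot: [3.142, 0.0, 0.698]
ft_force: [-3.1, -0.4, 5.3]
opening: 0.649
```

```bash
python3 -m inch '{"hand":[0.9,0.9,0.9,0.9,0.9,0.9,0.9,1,1],"delta_pos":[[0,0,0],[0,0,0],[0,0,0],[0,0,0],[0,0,-2],[0,0,-4],[0,0,-4],[0,0,-4],[0,0,0]],"turn":[0,0,0,0,0,0,0,0,0]}'; python3 - <<'E'
from h import *
im,d,W,k=cloud("wrist"); cv2.imwrite("pics/w13.png",im); np.savez("w13.npz",im=im,W=W)
go(430,-250,250,40)
E
```

```text
t: 33.9
eef_pos: [633.9, 106.7, 232.1]
tcp_rot: [3.136, -0.007, 0.698]
ft_force: [0.3, -0.4, -0.3]
opening: 0.983
t=34.0 turn -0.000 rad; shift cm x -38.47 y 14.27 z -7.98 F [-0.3  0.3 -0.5] open 0.99 gp [633.  106.6 170.2] yaw 39.98
```

View pics/w13.png

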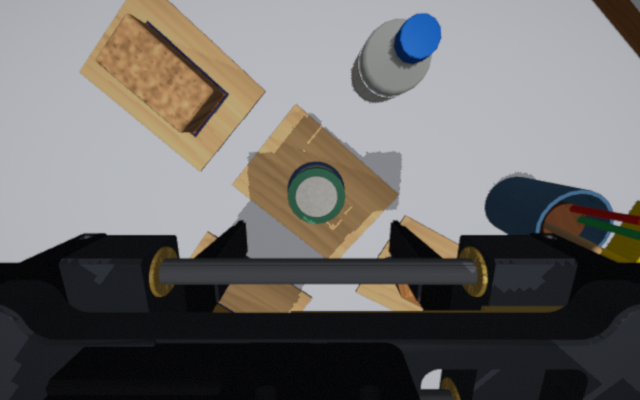

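The tin (317,193) is on its disc. I'll move the arm aside and check all four from the side and scene cameras.

```bash
python3 -m inch '{"hand":[1,1,1,1,1,1,1,1,1,1,1,1],"delta_pos":[[-4,1.5,-0.8],[-4,1.5,-0.8],[-4,1.5,-0.8],[-4,1.5,-0.8],[-4,1.5,-0.8],[-4,1.5,-0.8],[-4,1.5,-0.8],[-4,1.5,-0.8],[-4,1.5,-0.8],[-3,1,-0.8],[0,0,0],[0,0,0]],"turn":[0,0,0,0,0,0,0,0,0,0,0,0]}'; python3 - <<'E'
from h import *
for c in ("side","scene"):
    im,d,W,k=cloud(c); np.savez(f"{c}F.npz",im=im,W=W); cv2.imwrite(f"pics/{c}F.png",im); cv2.imwrite(f"pics/o_{c}F.png",ortho(im,k,4))
    q=W.reshape(-1,3)
    for nm,ctr,R,z0,z1 in [("block",(625,302),75,34,48),("tin",(633,107),50,32,48),("plane",(635,-87),85,36,50),("stock",(424,93),80,17,34),("cup",(774,-86),60,20,82),("glue",(771,139),60,20,200)]:
        s=(np.hypot(q[:,0]-ctr[0],q[:,1]-ctr[1])<R)&(q[:,2]>z0)&(q[:,2]<z1)
        p=q[s]
        if len(p)>30: print(c,nm,len(p),np.median(p[:,2]).round(1),rect(p[:,:2]),np.round(cv2.minEnclosingCircle(p[:,:2].astype(np.float32))[0],1))
E
```

```text
t: 35.15
eef_pos: [426.3, -255.3, 305.6]
tcp_rot: [-3.14, 0.0, 0.696]
ft_force: [0.5, 0.3, 0.1]
opening: 0.999
side block 1236 40.9 ((624.8, 301.7), (100.8, 57.0), 87.0) [623.8 301.9]
side tin 497 39.4 ((631.7, 107.5), (61.6, 60.1), 88.6) [631.8 106.7]
side plane 534 43.5 ((635.2, -88.9), (46.9, 142.8), 11.5) [635.9 -90.1]
side stock 409 23.2 ((421.3, 90.4), (22.3, 101.5), 4.4) [420.  90.]
side cup 687 63.0 ((769.0, -86.8), (67.3, 70.9), 19.9) [771.  -86.1]
side glue 932 85.2 ((764.2, 144.6), (56.0, 42.7), 38.6) [767.8 139.7]
scene block 668 38.0 ((627.6, 301.7), (100.5, 60.9), 88.3) [627.2 302.1]
scene tin 200 36.0 ((631.5, 107.0), (58.1, 60.7), 3.8) [633.4 107.4]
scene plane 487 40.0 ((638.6, -87.3), (49.3, 139.7), 12.1) [638.2 -87.7]
scene stock 162 19.7 ((423.8, 90.0), (28.1, 99.2), 4.9) [423.1  89.4]
scene cup 975 62.6 ((774.6, -85.6), (71.8, 68.3), 5.0) [774.2 -85.7]
scene glue 1165 77.9 ((781.3, 140.6), (41.3, 56.8), 15.8) [773.9 138.6]
```

View pics/o_sideF.png

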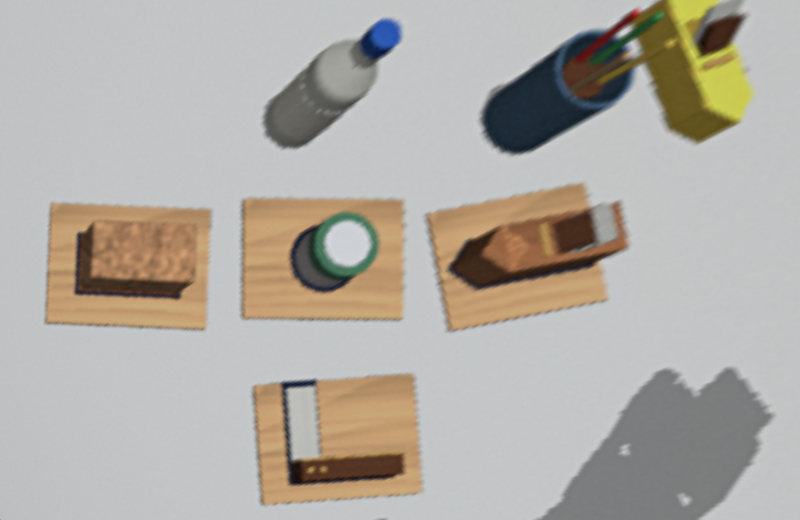

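View pics/sceneF.png

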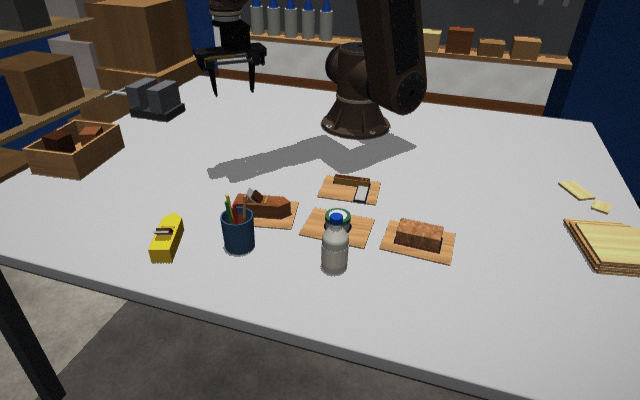

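```bash
python3 - <<'E'
from h import *
a=np.load("sideF.npz")["im"];b=np.load("sceneF.npz")["im"]; w=cv2.imread("pics/w4.png")
cv2.imwrite("pics/F2.png",np.vstack([cv2.resize(a[130:200,290:380],(500,300)),cv2.resize(w[120:260,245:385],(500,300))]))
E
```

```text
(no output)
```

View pics/F2.png

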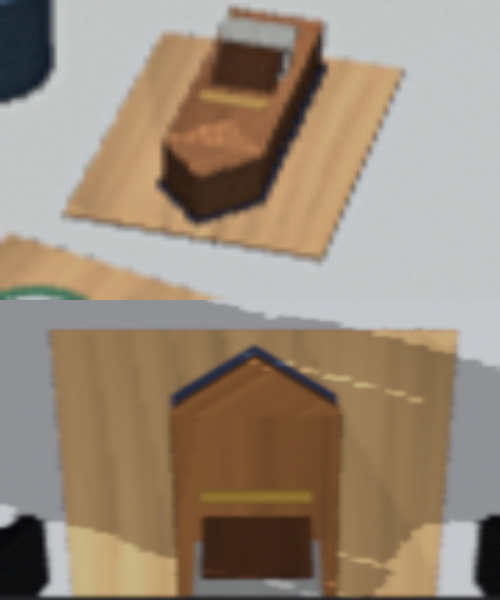

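Both crops show the plane on its silhouette, with a thin, even rim at the nose and along the side, pointing the right way. I'm handing the job in.

```bash
python3 - <<'E'
from cell import env,ticket
print(ticket.job_done(), env.state()["t"], env.state()["ft_force"])
E
```

```text
the job is handed in; nothing more can be done
the job is handed in; nothing more can be done
```

I put the plane, the square, the block and the tin back on their own tiles, in that order, and handed the job in at about 35 s of the 112 s allowed. The highest force I saw was about 9 N, as each tool was set down.

**Final check:** From the side camera, the block, the tin and the square are within about 1 mm and 1° of their tiles. The plane reads about 2.6 mm off from that camera. The wrist camera's close view shows an even dark rim round the plane's nose, and the nose points the right way.

**Readings that disagreed:**
- The scene camera reads x about 2–5 mm higher than the side camera for most things. It also reads the square about 3 mm off its tile centre, where the side camera has it within 1 mm.
- The square's rim is a little wider at the blade tip than elsewhere, about 4 mm instead of 2–3 mm. The square still lies inside its silhouette.

The glue bottle and pencil cup measured within about 1 mm of where they started. I did not touch the yellow look-alike. The arm was parked clear, touching nothing, when I handed in. My last force reading did not come through because the interface closed at hand-in.

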